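# Hang the dip basket on the swinging drain hook

### The job

Hang the dip basket of cleaned collets by its bail on the drain stand's hook, so that it can drip into the tray. The hook is swinging freely: first steady it, holding it quite still with a light touch of the basket's bail or the fingers, then lower the bail gently into the hook, let the hook take the basket's weight before you let go, and leave it hanging level and nearly still. Never knock or press the hook or its stand with more than 8 newtons, and leave the oil bottle, the pot and the lathe centre where they are.

Things in the scene. Friction and masses are not known exactly. Their poses are not given: they have to be found in the camera images.
- stand: Fixed drain stand. Origin: on the bench straight under the hook's pivot; z up; x runs from hook to post, so the hook's open side faces -x. Foot 150 mm wide, x -85 to 175, 8 mm thick; low tray on it (150 x 130 mm, rim 22 mm high) centred on the origin. Post 18 mm thick at x = 150. A 12 mm bar at 375 mm height runs from the post to the pivot fork (24 x 24 mm, 346 to 382 mm high) over the origin.
- pivot (a point): The hook's pivot, 360 mm above the bench; axis along the stand's y; fixed. The hook's bar centre line at joint 0, from the pivot, in stand x, z (mm): (0,0) (0,-50) (16,-72) (16,-165) (11,-176) (0,-181) (-11,-176) (-16,-165) (-22,-150): the last is the upturned tip. All but the first are screwed up or down by up to 5 mm, differently each time, and that is not measured.
- hook (a joint): Swing of the drop hook about its pivot (rad): 0 is straight down, where it rests within 0.03; positive swings its lower end to the stand's +x (towards the post); stops at +-0.7. Nearly undamped, about 0.8 s a swing, at first 0.15 to 0.3 rad either way. Hook: 0.2 kg, J of 9 mm round steel bar in the stand's xz plane, open above on its -x side, screwed into a swivel with a nut.
- hook_seat (a point): On the swivel (swings with it): nominal place of the bail bar's centre when hung in the bottom of the hook, 173.5 mm below the pivot. The real bottom is up to 5 mm higher or lower (the hook is screwed up or down and locked there, not measured), so feel for it. Throat between shank and tip 23 mm wide inside, about 29 mm at the tip.
- basket: Loose dip basket with three collets fixed in it, 0.2 to 0.3 kg, weight centred close to under the bail's middle. Origin: centre of its underside. Round pan 80 mm in diameter, 30 mm high; a fixed bail of 6 mm round bar stands in its yz plane: uprights at y = +-38.5 up to z = 112 mm, slanting in to a level top bar at z = 140, y from -20 to 20. A flat handle sticks out to -x.
- bail_top (a point): Middle of the centre line of the bail's level top bar (which runs along the basket's y), 140 mm above the basket's underside.
- handle (a point): Centre of the basket's black handle: an upright flat piece 46 mm long (x), 8 mm thick (y), 26 mm high (z), 91 mm from the basket's axis to -x and 45 mm above its underside. Pinch it across its thickness from above or tilted.
- oil_bottle: Bystander: white bottle with cap, 38 mm diameter, 85 mm high. Origin: centre of underside.
- pot: Bystander: open grey pot, 56 mm diameter, 50 mm high. Origin: centre of underside.
- centre: Bystander: steel lathe centre standing on its flange, 28 mm diameter, 65 mm high. Origin: centre of underside.
There are look-alikes about, which are no part of the job. What is shaped like the basket but green is not meant.

How it is judged:
By the outcome, as a careful person would: the job done as asked, in the order asked, and still so for the second after the job is handed in, with the robot touching nothing.
It also fails if it takes over 72 s, if anything falls off the work surface, if the arm or the gripper's body presses on something with over 40 N, if the wrist force passes 120 N, or if a joint passes its speed limit or range.

### The arm

A 6-joint arm with a two-finger parallel gripper is mounted at the origin on the work surface. World frame = base frame: x ahead of the robot, y to its left, z up, the work surface at z = 0. Lengths are in m, angles in rad, forces in N, time in s.
With the tool pointing down it reaches from about 0.25 to 0.725 m from the base axis. Payload 9.7 kg.
Tool frame: the origin (TCP) lies at the very end of the fingers, on their centre line; the grasp point (between the pads) lies 19 mm behind it; y points along the fingers, x is the direction in which the jaws open and shut, and the axes are right-handed (so a half turn about y gives the same grasp; the last joint's range is limited). The gripper opens to 85 mm and grips with 20 to 120 N. Pads are 22 mm wide; open, the fingers measure 114 mm over their backs; the gripper's body (76 mm by 85 mm) begins 54 mm behind the grasp point. The pads swing forward as they close: fully open they stand 13 mm farther back than shut.
Start: joints at [-1.154, 0.087, 0.176, 1.66, 0, 1.571], TCP at [0.223, -0.503, 0.202] pointing down, gripper open.
Joint ranges: [-3.13, 3.13], [-0.85, 1.81], [-1.15, 1.24], [-2.2, 2.28], [-1.44, 1.52], [-3.14, 3.14]. Speed limits (rad/s): [2.22, 2.22, 2.57, 3.14, 3.14, 3.14].

### API

Orientations are given as a unit quaternion [w, x, y, z].
In Python, from workcell import read_state, cams, job, finder gives the robot as it stands. The module is installed in compiled form; this text tells all that it offers.
- The arm moves only by the tool servo_tool, never from a script. Its argument "targets" is a list of rows, each a list of 3 entries, a list of its own where there are three numbers: the closure in counts, from 0 (fully open) to 255 (shut), then the shift along the tool's x, y, z in cm, then the turn, a rotation vector about the tool's x, y, z in units of 5 degrees (1.0 is 5 degrees). A call has 1 to 12 rows; each row is the pose to reach, as a shift and turn from the pose measured when the call began, along the tool's axes at that moment; what a row does not reach only later rows make up. A row lasts 1/12 s, in which the tool goes at most 41.7 mm and 7.16 degrees, less where a joint would pass 70% of its speed; a pose out of reach is approached as far as the arm can. A call with a gripper value outside its range is refused whole. The fingers move at their own pace and stop on an object; "force" is the grip in N (left out, the last holds). Time passes only in rows, so rows that repeat a pose let the fingers close. It gives the time, the measured TCP pose, the force and the opening at its end, in the units of the state.
- read_state(): the state, without advancing time (a new reading comes with each control period).
- cams.snapshot(name): name is "side" or "top" or "wrist"; returns a dict with "pixels" (400x640x3 uint8, red, green, blue), "camera_matrix" (3x3 intrinsics, pixels), "position" and "attitude" of the camera in the world; the wrist camera has in their place "hand_eye" (4x4, takes a point from camera to tool coordinates, whose origin is the TCP and whose axes are the tool frame's). Camera axes: x right, y down, z forward; pixel columns grow to the right and rows downward; lengths in m; the calibration is good to about 2 mm. A picture is of the moment at which its call begins: read the wrist's pose just before it. There is no depth.
- job.hand_in(): hands the job in, once; it reports no verdict.
Trained networks look in a picture, given as the dict that the camera call returned (one of the last four; its "shot" number tells which), for a name from the list of things; names that differ only in an ending like _2 or _b are one class to them, and where a whole thing is asked for, a point or a joint stands for the part that bears it (a point fixed in the world has none). Each returns a list of dicts, best first, with "conf" (0 to 1); they miss things now and then, are a little off and sometimes report something else, mostly with a low value. They report only what shows in the picture. A call takes as long as a camera call. They do not tell look-alikes from the thing itself.
- finder.cut_out(picture, label): "pixels" (400x640 bool, what is visible of it) and "at" ([column, row] in pixels, amid what is visible of it).
The state is a dict: "time_s": time; "q": joint angles; "joint_velocities": joint speeds; "effort": joint torques, N m; "tool_pos": TCP position; "ee_rot": TCP orientation; "contact_force": force on the tool from outside, world axes, zero at the start; "torque": the same for the moment, N m; "opening": opening from 0.0 (shut) to 1.0 (fully open).
Only numpy, scipy, OpenCV 4.12 (cv2) and the standard library are available. Lean on these libraries where they do the work, as an engineer would, in place of code of your own. Each camera call takes 0.05 s, during which the arm holds its last target.

## Working session

There is one attempt and no reset: what is moved stays moved. The work goes in short steps, Python scripts to look and compute and a tool call to move; the robot and the scene stay as the last step left them, time stands still between calls to the robot, and variables do not carry over. Pictures are saved under pics/ and viewed, and the job is handed in when it is done.

Besides the shell and the picture viewer there is one more tool, called after "Call:" in YAML: its name, and indented under it one key for each argument. servo_tool: Moves the arm, as the interface text tells. Its arguments: {"type":"object","properties":{"targets":{"type":"array"},"force":{"type":"number"}},"required":["targets"]}

```bash
ls; mkdir -p pics
cat > h.py <<'E'
import numpy as np, cv2
from workcell import read_state, cams, job, finder
from scipy.spatial.transform import Rotation as R
def save(p,n,img=None): cv2.imwrite('pics/'+n+'.png',cv2.cvtColor(p['pixels'] if img is None else img,cv2.COLOR_RGB2BGR))
def pose():
    s=read_state(); q=s['ee_rot']; return np.array(s['tool_pos']),R.from_quat([q[1],q[2],q[3],q[0]]).as_matrix(),s
E
python3 - <<'E'
from h import *
p,r,s=pose(); print(s); print(r)
for n in ['side','top','wrist']:
    d=cams.snapshot(n); save(d,n+'0'); print(n,{k:np.array(v).round(4).tolist() for k,v in d.items() if k!='pixels'})
    for l in ['stand','hook','basket','handle','oil_bottle','pot','centre']:
        print(l,[(round(x['conf'],2),np.round(x['at']).tolist(),int(x['pixels'].sum())) for x in finder.cut_out(d,l)])
E
```

```text
pics
{'time_s': 0.0, 'q': array([-1.15396778e+00,  8.74472161e-02,  1.75103940e-01,  1.65982415e+00,
       -2.68563169e-05,  1.57079452e+00]), 'joint_velocities': array([-7.55857474e-04,  4.65119377e-04,  7.91001825e-04, -8.52819094e-04,
        3.50786252e-05, -1.30903645e-03]), 'effort': array([ 1.87231592e-03, -5.20391071e+01,  4.64796317e+01,  1.64314883e-02,
        1.95675066e-04, -5.51356592e-06]), 'tool_pos': array([ 0.22254896, -0.50264513,  0.20157469]), 'ee_rot': array([ 0.59289119, -0.59237823,  0.38613658, -0.38531366]), 'contact_force': array([ 0.19466138, -0.49541531,  0.16952634]), 'torque': array([-0.02130499,  0.00389416, -0.06117927]), 'opening': 0.9994541575012313}
[[ 4.04863858e-01 -5.79662081e-04  9.14376793e-01]
 [-9.14375949e-01  1.24282581e-03  4.04864272e-01]
 [-1.37109555e-03 -9.99999060e-01 -2.68538129e-05]]
side {'camera_matrix': [[497.3184, 0.0, 320.4303], [0.0, 497.3184, 196.3507], [0.0, 0.0, 1.0]], 'position': [0.0935, 0.8062, 0.9273], 'attitude': [0.1051, -0.2158, 0.8607, -0.449], 'shot': 1}
stand [(0.8, [209.0, 312.0], 8093)]
hook [(0.87, [226.0, 24
[... 688 characters left out ...]
226.0], 614), (0.8, [372.0, 198.0], 583), (0.77, [390.0, 279.0], 637)]
handle [(0.9, [425.0, 225.0], 667), (0.85, [389.0, 281.0], 581), (0.83, [372.0, 196.0], 638), (0.71, [352.0, 150.0], 620), (0.49, [300.0, 204.0], 111)]
oil_bottle []
pot [(0.8, [300.0, 234.0], 241)]
centre [(0.48, [299.0, 171.0], 67), (0.34, [298.0, 207.0], 108)]
wrist {'camera_matrix': [[316.795, 0.0, 318.5554], [0.0, 316.795, 196.7829], [0.0, 0.0, 1.0]], 'hand_eye': [[1.0, -0.0001, 0.0008, -0.0008], [-0.0008, -0.2825, 0.9593, -0.1715], [0.0001, -0.9593, -0.2825, 0.0722], [0.0, 0.0, 0.0, 1.0]], 'shot': 3}
stand []
hook []
basket [(0.74, [132.0, 3.0], 453)]
handle [(0.58, [127.0, 2.0], 442)]
oil_bottle []
pot []
centre []
```

View pics/side0.png

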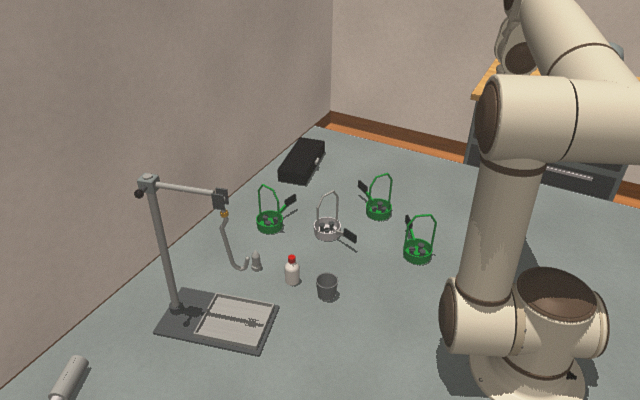

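View pics/top0.png

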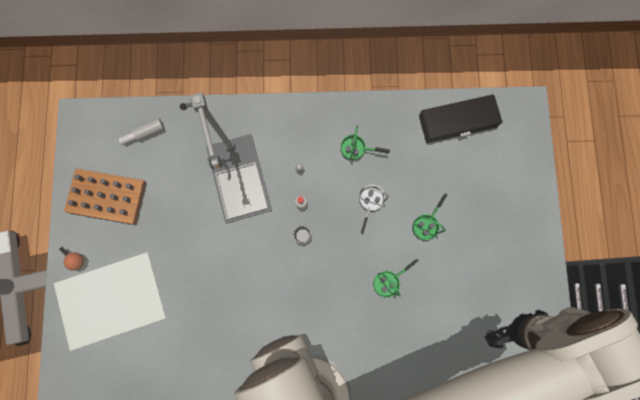

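Run:
```python
from h import *
for n,(a,b,c,d) in {'side0':(140,360,170,480),'top0':(110,310,200,460)}.items():
    i=cv2.imread(f'pics/{n}.png')[a:b,c:d]; cv2.imwrite(f'pics/{n}z.png',cv2.resize(i,None,fx=2.5,fy=2.5,interpolation=cv2.INTER_CUBIC))
```

```text
(no output)
```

View pics/side0z.png

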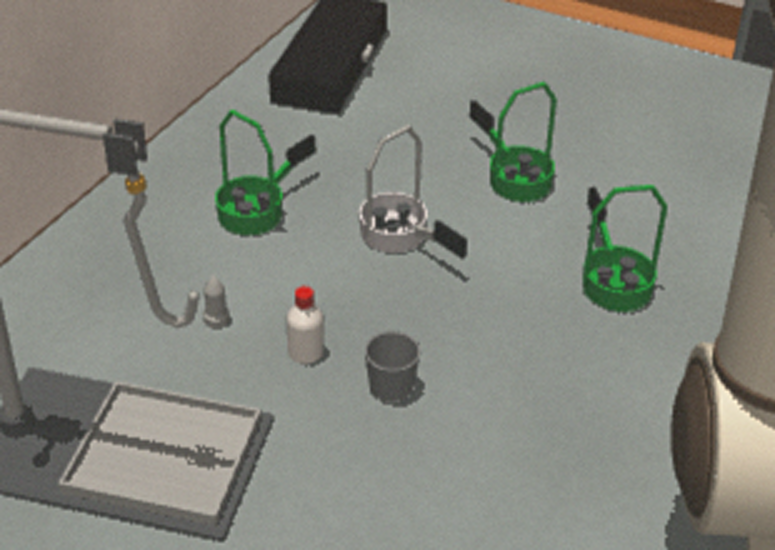

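View pics/top0z.png

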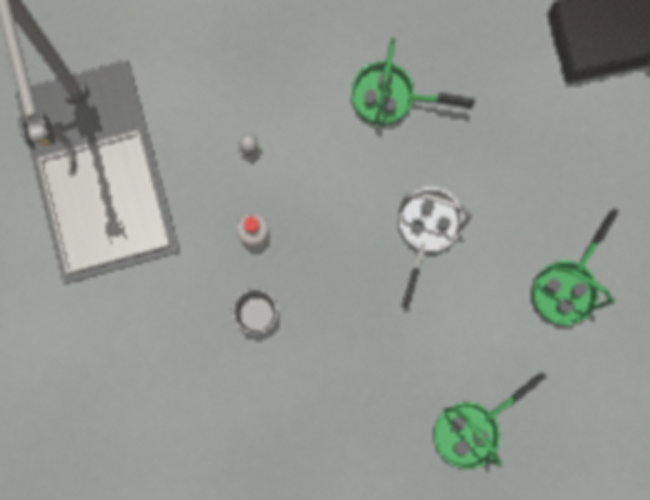

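```bash
cat >> h.py <<'E'
def camRt(d):
    q=d['attitude']; return R.from_quat([q[1],q[2],q[3],q[0]]).as_matrix(),np.array(d['position'])
def ray(d,uv,wr=None):
    K=np.array(d['camera_matrix']); v=np.linalg.solve(K,[uv[0],uv[1],1.])
    if wr is not None:
        H=np.array(d['hand_eye']);p,r=wr; return p+r@H[:3,3], r@H[:3,:3]@v
    r,p=camRt(d); return p,r@v
def atz(d,uv,z,wr=None):
    o,v=ray(d,uv,wr); return o+v*(z-o[2])/v[2]
def proj(d,X,wr=None):
    X=np.atleast_2d(X); K=np.array(d['camera_matrix'])
    if wr is not None:
        H=np.array(d['hand_eye']);p,r=wr; c=(((X-p)@r)-H[:3,3])@H[:3,:3]
    else:
        r,p=camRt(d); c=(X-p)@r
    y=c@K.T; return y[:,:2]/y[:,2:]
def tri(obs):
    A=np.zeros((3,3));b=np.zeros(3)
    for o,v in obs:
        v=v/np.linalg.norm(v);P=np.eye(3)-np.outer(v,v);A+=P;b+=P@o
    return np.linalg.solve(A,b)
E
python3 - <<'E'
from h import *
import pickle
S=dict(camera_matrix=[[497.3184,0,320.4303],[0,497.3184,196.3507],[0,0,1]],position=[0.0935,0.8062,0.9273],attitude=[0.1051,-0.2158,0.8607,-0.449])
T=dict(camera_matrix=[[451.0449,0,321.5567],[0,451.0449,206.3984],[0,0,1]],position=[0.3496,-0.0562,1.3986],attitude=[0.057,-0.6956,0.7141,-0.0548])
pickle.dump((S,T),open('cams.pkl','wb'))
z=2.5
t=lambda a,b:(200+a/z,110+b/z); s=lambda a,b:(170+a/z,140+b/z)
# foot corners in top (zoomed coords), z=.008
for n,c in dict(nearR=(179,250),nearL=(66,283),farR=(128,62)).items(): print(n,atz(T,t(*c),.008).round(4))
for n,c in dict(nearR=(221,540),nearL=(274,413)).items(): print('side',n,atz(S,s(*c),.004).round(4))
print('fork top',atz(T,t(37,128),.382), 'side fork', s(125,150), atz(S,s(125,150),.364))
print('pan rim T',atz(T,t(431,219),.03),'S',atz(S,s(394,216),.03))
print('handle T',atz(T,t(410,290),.045),'S',atz(S,s(452,238),.045))
print('bailtop S',atz(S,s(402,131),.14),'T',atz(T,t(467,217),.14))
for n,a,zz in [('bottle',(252,226),.085),('pot',(257,313),.05),('centre',(249,142),.065)]: print(n,atz(T,t(*a),zz).round(3))
E
```

```text
nearR [0.5644 0.1014 0.008 ]
nearL [0.5266 0.2422 0.008 ]
farR [0.81   0.1647 0.008 ]
side nearR [0.5294 0.2474 0.004 ]
side nearL [0.5665 0.0979 0.004 ]
fork top [0.62475451 0.1899672  0.382     ] side fork (220.0, 200.0) [0.62591957 0.1980508  0.364     ]
pan rim T [ 0.59133581 -0.21204545  0.03      ] S [ 0.58991658 -0.20592044  0.03      ]
handle T [ 0.50240778 -0.1812291   0.045     ] S [ 0.50712222 -0.18507957  0.045     ]
bailtop S [ 0.59039453 -0.22133271  0.14      ] T [ 0.57311589 -0.24037997  0.14      ]
bottle [0.579 0.006 0.085]
pot [0.479 0.004 0.05 ]
centre [0.686 0.009 0.065]
```

```bash
cat >> h.py <<'E'
def tgt(yaw,tilt,flip=False):
    """tool pointing down tilted forward by tilt(deg) along azimuth yaw; returns R"""
    f=np.array([np.cos(np.radians(yaw)),np.sin(np.radians(yaw)),0]); t=np.radians(tilt)
    y=np.sin(t)*f-np.cos(t)*np.array([0,0,1]); z=np.cos(t)*f+np.sin(t)*np.array([0,0,1])
    if flip: z=-z
    return np.column_stack([np.cross(y,z),y,z])
def cmd(P,Rt,show=True):
    p,r,s=pose(); d=r.T@(np.array(P)-p)*100; w=R.from_matrix(r.T@Rt).as_rotvec(degrees=True)/5
    if show: print('shift',d.round(2).tolist(),'turn',w.round(2).tolist())
    return d,w
E
python3 - <<'E'
from h import *
g=np.array([.505,-.183,.045])
for f in (0,1):
    Rt=tgt(-17,30,f); tcp=g+Rt[:,1]*.019-Rt[:,1]*.11
    print(tcp); cmd(tcp,Rt)
E
```

```text
[ 0.46148813 -0.16969709  0.12380831]
shift [-20.8, 7.85, 35.33] turn [5.74, 7.99, -2.14]
[ 0.46148813 -0.16969709  0.12380831]
shift [-20.8, 7.85, 35.33] turn [-2.7, -27.03, -7.24]
```

Call:
servo_tool:
  targets:
    - [0,[0,-4,0],[0,1.4,0]]
    - [0,[0,-7,0],[0,2.8,0]]

```text
time_s: 1.37
tool_pos: [0.2221, -0.5016, 0.2718]
ee_rot: [0.541, -0.539, 0.458, -0.455]
contact_force: [1.3, -1.2, 1.4]
opening: 1.002
```

Run:
```python
from h import *
p,r,s=pose(); print(p,s['q'].round(3))
g=np.array([.505,-.183,.045])
Rt=tgt(-17,30); tcp=g+Rt[:,1]*.019-Rt[:,1]*.11
cmd(tcp+[0,0,.12],Rt); cmd(tcp,Rt)
```

```text
[ 0.22209661 -0.50163987  0.27181955] [-1.154  0.128  0.358  1.805  0.     1.82 ]
shift [-28.73, 2.89, 29.13] turn [5.91, 5.18, -1.43]
shift [-28.69, 14.89, 29.15] turn [5.91, 5.18, -1.43]
```

Run:
```python
from h import *
p,r,s=pose()
g=np.array([.505,-.183,.045])
Rt=tgt(-17,30,1); tcp=g+Rt[:,1]*.019-Rt[:,1]*.11
d,w=cmd(tcp+[0,0,.12],Rt)
from math import *
# feasible via: intermediate yaw only
Rv=tgt(-17,0,1); cmd(tcp+[0,0,.12],Rv)
```

```text
shift [-28.73, 2.89, 29.13] turn [-1.94, -29.76, -8.01]
shift [-28.73, 2.89, 29.13] turn [-0.06, -30.68, -0.03]
```

Call:
servo_tool:
  targets:
    - [0,[-3,0,3],[0,-1.4,0]]
    - [0,[-6,1,6],[0,-2.8,0]]
    - [0,[-9,1,9],[0,-4.2,0]]
    - [0,[-12,1,12],[0,-5.6,0]]
    - [0,[-15,2,15],[0,-7,0]]
    - [0,[-17.5,2,17.5],[0,-8.4,0]]
    - [0,[-20,2,20],[0,-9.8,0]]
    - [0,[-22,2,22],[0,-11.2,0]]
    - [0,[-24,3,24],[0,-12.6,0]]
    - [0,[-26,3,26],[0,-14,0]]
    - [0,[-27.5,3,27.5],[0,-15.4,0]]
    - [0,[-28.7,3,29],[0,-16.8,0]]

```text
time_s: 2.37
tool_pos: [0.4608, -0.1687, 0.2427]
ee_rot: [0.708, -0.705, -0.024, 0.025]
contact_force: [0.0, -1.1, 0.2]
opening: 0.998
```

Run:
```python
from h import *
p,r,s=pose(); print(p,s['q'].round(3),s['time_s'])
g=np.array([.505,-.183,.045])
Rt=tgt(-17,30,1); tcp=g+Rt[:,1]*.019-Rt[:,1]*.11
cmd(tcp,Rt)
```

```text
[ 0.46078704 -0.16865749  0.24274495] [-0.353 -0.033  0.133  1.739  0.003  1.148] 2.3667
shift [0.08, 11.89, -0.16] turn [-5.3, -13.48, -3.6]
```

Call:
servo_tool:
  targets:
    - [0,[0,1,0],[-0.5,-1.3,-0.4]]
    - [0,[0,2,0],[-1,-2.7,-0.7]]
    - [0,[0,3,0],[-1.6,-4,-1.1]]
    - [0,[0,4,0],[-2.1,-5.4,-1.4]]
    - [0,[0,6,0],[-2.6,-6.7,-1.8]]
    - [0,[0,8,0],[-3.2,-8.1,-2.2]]
    - [0,[0,10,0],[-3.7,-9.4,-2.5]]
    - [0,[0,11,0],[-4.2,-10.8,-2.9]]
    - [0,[0,11.8,0],[-4.8,-12.1,-3.2]]
    - [0,[0,11.8,0],[-5.3,-13.5,-3.6]]
    - [0,[0,11.8,0],[-5.3,-13.5,-3.6]]

```text
time_s: 3.28
tool_pos: [0.4597, -0.1677, 0.1237]
ee_rot: [-0.399, 0.695, 0.518, -0.3]
contact_force: [-0.5, 0.9, -0.3]
opening: 1.002
```

Run:
```python
from h import *
p,r,s=pose(); print(p,s['q'].round(3),s['time_s'],r.round(3).tolist())
w=cams.snapshot('wrist'); save(w,'w1'); t=cams.snapshot('side'); save(t,'s1')
g=np.array([.505,-.183,.045])
print(proj(w,g,(p,r)))
for x in finder.cut_out(w,'handle'): print(x['conf'],x['at'])
```

```text
[ 0.45974675 -0.16773293  0.12369952] [-0.377 -0.665 -0.677  1.034  0.042 -0.078] 3.2833 [[0.284, 0.48, -0.83], [0.959, -0.145, 0.245], [-0.003, -0.865, -0.502]]
[[315.88002241 192.39368144]]
0.92 [135.9, 216.8]
0.81 [108.6, 47.6]
0.75 [379.6, 299.9]
0.67 [317.3, 237.7]
```

View pics/w1.png

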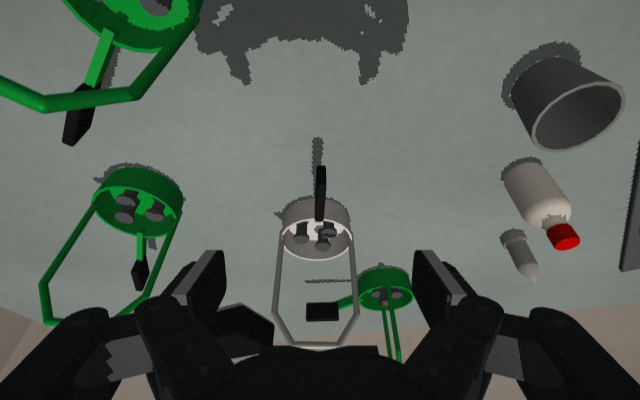

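View pics/s1.png

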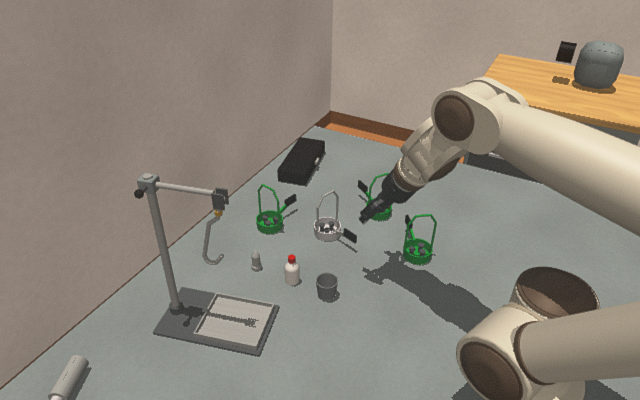

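Run:
```python
from h import *
p,r,s=pose()
w=cams.snapshot('wrist')
g=w['pixels'][150:260,260:380]; cv2.imwrite('pics/w1z.png',cv2.cvtColor(cv2.resize(g,None,fx=6,fy=5.4,interpolation=cv2.INTER_CUBIC),cv2.COLOR_RGB2BGR))
for n,uv,z in [('rim',(316,238),.03),('h',(320,192),.045),('hfar',(320,168),.058),('hnear',(320.5,218),.032),('bailtop',(316,345),.14)]:
    print(n,atz(w,uv,z,(p,r)).round(4))
```

```text
rim [ 0.5901 -0.2104  0.03  ]
h [ 0.5071 -0.1808  0.045 ]
hfar [ 0.4696 -0.1695  0.058 ]
hnear [ 0.5561 -0.195   0.032 ]
bailtop [ 0.5981 -0.2123  0.14  ]
```

View pics/w1z.png

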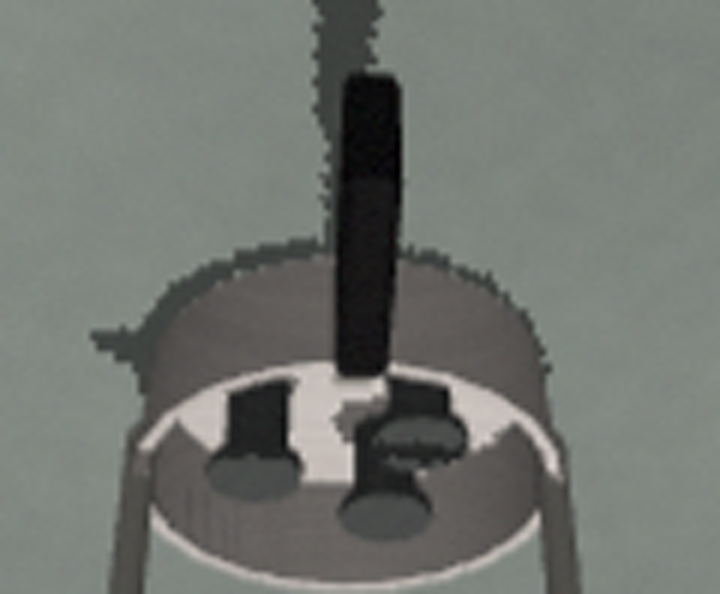

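Run:
```python
from h import *
g=np.array([.505,-.1805,.045])
Rt=tgt(-18.5,30,1); tcp=g+Rt[:,1]*.019
cmd(tcp-.05*Rt[:,1],Rt);cmd(tcp,Rt)
```

```text
shift [0.18, 6.15, 0.03] turn [0.0, 0.25, 0.15]
shift [0.12, 11.15, 0.03] turn [0.0, 0.25, 0.15]
```

Call:
servo_tool:
  targets:
    - [0,[0.1,2.5,0],[0,0.2,0.1]]
    - [0,[0.1,5,0],[0,0.25,0.15]]
    - [0,[0.1,7.5,0],[0,0.25,0.15]]
    - [0,[0.1,9.5,0],[0,0.25,0.15]]
    - [0,[0.1,11,0],[0,0.25,0.15]]
    - [0,[0.1,11.1,0],[0,0.25,0.15]]
    - [120,[0.1,11.1,0],[0,0.25,0.15]]
    - [200,[0.1,11.1,0],[0,0.25,0.15]]
    - [255,[0.1,11.1,0],[0,0.25,0.15]]
    - [255,[0.1,11.1,0],[0,0.25,0.15]]
    - [255,[0.1,11.1,0],[0,0.25,0.15]]
    - [255,[0.1,11.1,0],[0,0.25,0.15]]
  force: 90

```text
time_s: 4.48
tool_pos: [0.5142, -0.1838, 0.03]
ee_rot: [-0.405, 0.703, 0.506, -0.292]
contact_force: [-0.3, 0.3, -0.6]
opening: 0.142
```

Run:
```python
from h import *
p,r,s=pose(); print(p,s['q'].round(3),s['time_s'],s['opening'],s['contact_force'].round(2))
g=np.array([.505,-.1805,.045]);Rt=tgt(-18.5,30,1); tcp=g+Rt[:,1]*.019; print(tcp)
w=cams.snapshot('wrist'); save(w,'w2')
```

```text
[ 0.51418181 -0.18381974  0.02996328] [-0.352 -0.476 -0.753  0.77   0.014 -0.025] 4.4833 0.1417687845001832 [-0.27  0.26 -0.63]
[ 0.51400907 -0.18351439  0.02854552]
```

View pics/w2.png

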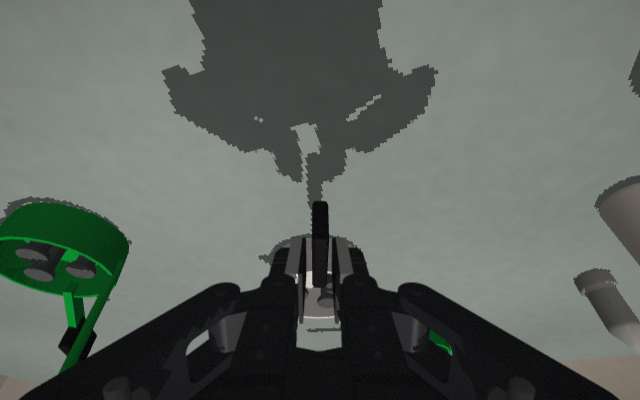

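Call:
servo_tool:
  targets:
    - [255,[0,0,0],[0,0,0]]
    - [255,[0,0,0],[0,0,0]]
    - [255,[0,0,0],[0,0,0]]
    - [255,[0,-0.43,-0.25],[0,0,0]]
    - [255,[0,-1.3,-0.75],[0,0,0]]
    - [255,[0,-2.6,-1.5],[0,0,0]]
    - [255,[0,-2.6,-1.5],[0,0,0]]
  force: 90

```text
time_s: 5.12
tool_pos: [0.5154, -0.1843, 0.0634]
ee_rot: [-0.404, 0.704, 0.507, -0.291]
contact_force: [0.3, -0.3, 0.3]
opening: 0.039
```

Run:
```python
from h import *
p,r,s=pose(); print(p,s['q'].round(3),s['time_s'],s['opening'],s['contact_force'].round(2),s['torque'].round(3)); print(r.round(3))
w=cams.snapshot('side'); save(w,'s3')
i=w['pixels'][140:300,170:400]; cv2.imwrite('pics/s3z.png',cv2.cvtColor(cv2.resize(i,None,fx=3.4,fy=3.4,interpolation=cv2.INTER_CUBIC),cv2.COLOR_RGB2BGR))
```

```text
[ 0.51536833 -0.18426525  0.06341927] [-0.352 -0.493 -0.699  0.836  0.014 -0.025] 5.1167 0.039247609111221445 [ 0.3  -0.27  0.33] [0.158 0.564 0.009]
[[ 0.317  0.478 -0.819]
 [ 0.948 -0.16   0.274]
 [-0.    -0.863 -0.504]]
```

View pics/s3z.png

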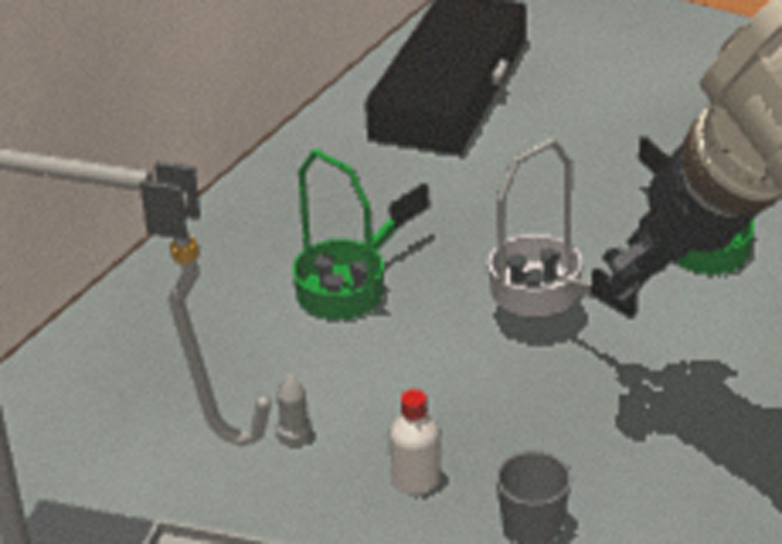

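```bash
cat > ov.py <<'E'
from h import *
def box(x0,x1,y0,y1,z0,z1):
    c=[(x,y,z) for x in(x0,x1) for y in(y0,y1) for z in(z0,z1)]
    return [(c[i],c[j]) for i in range(8) for j in range(i+1,8) if sum(a!=b for a,b in zip(c[i],c[j]))==1]
def stand(): return box(-.085,.175,-.075,.075,0,.008)+box(-.012,.012,-.012,.012,.346,.382)+box(.141,.159,-.009,.009,0,.37)+box(-.075,.075,-.065,.065,.008,.022)
def draw(d,segs,T,crop,f,name,wr=None):
    a,b,c,e=crop
    im=cv2.resize(d['pixels'][a:b,c:e],None,fx=f,fy=f,interpolation=cv2.INTER_CUBIC).copy()
    for s in segs:
        q=[]
        for X in s: q.append(T(np.array(X)))
        u=(proj(d,np.array(q),wr)+.5-[c,a])*f-.5
        cv2.line(im,*[tuple(int(round(v*16)) for v in x) for x in u],(255,0,0),1,cv2.LINE_AA,4)
    cv2.imwrite(f'pics/{name}.png',cv2.cvtColor(im,cv2.COLOR_RGB2BGR))
def TS(x,y,yaw):
    r=R.from_euler('z',yaw,degrees=True).as_matrix(); return lambda X: r@X+[x,y,0]
E
python3 - <<'E'
from ov import *
p,r,s=pose(); print(s['contact_force'].round(2),s['torque'].round(3))
S=cams.snapshot('side');T=cams.snapshot('top')
t=TS(.627,.1945,14.7)
draw(S,stand(),t,(160,360,120,320),3,'o1s'); draw(T,stand(),t,(80,240,170,300),4,'o1t')
E
```

```text
[-0.21  0.03 -1.23] [0.309 0.81  0.062]
```

View pics/o1s.png

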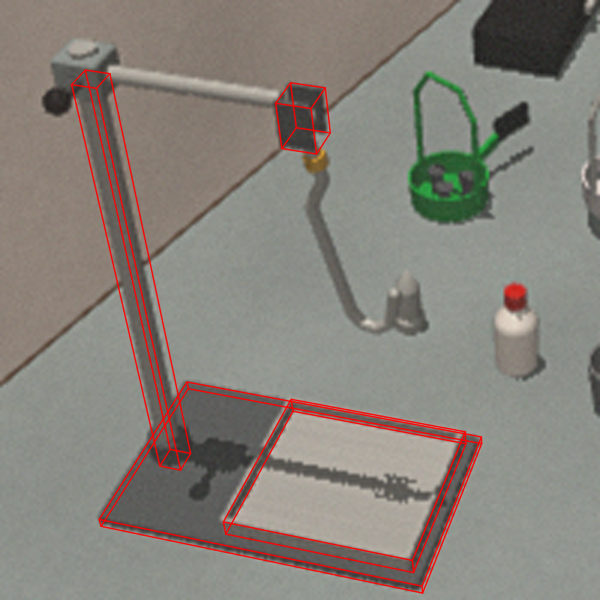

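View pics/o1t.png

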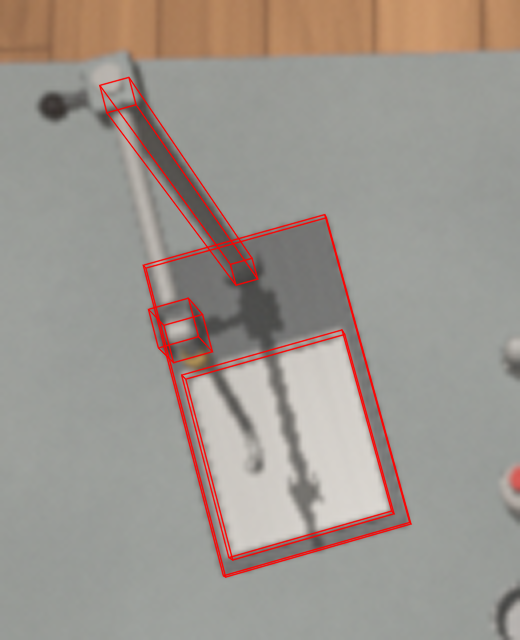

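Run:
```python
from h import *
p,r,s=pose(); print(p)
Rt=tgt(14.7,30,1)
for n,P in dict(up=(p[0],p[1],.15),mid=(.53,-.02,.16),end=(.4626,.1513,.145)).items(): print(n);cmd(P,Rt)
```

```text
[ 0.51383595 -0.18371247  0.05945746]
up
shift [-0.0, -7.84, -4.53] turn [0.01, -5.75, -3.32]
mid
shift [16.04, -10.54, -1.86] turn [0.01, -5.75, -3.32]
end
shift [30.14, -15.16, 9.13] turn [0.01, -5.75, -3.32]
```

Call:
servo_tool:
  targets:
    - [255,[0,-1,-0.6],[0,0,0]]
    - [255,[0,-3,-1.7],[0,0,0]]
    - [255,[0,-5,-2.9],[0,0,0]]
    - [255,[0,-7,-4],[0,0,0]]
    - [255,[1,-8.2,-4.6],[0,-0.2,-0.1]]
    - [255,[3,-9,-4.5],[0,-0.6,-0.35]]
    - [255,[5.5,-9.5,-4.1],[0,-1.1,-0.6]]
    - [255,[8,-10,-3.6],[0,-1.6,-0.9]]
    - [255,[10.5,-10.3,-3],[0,-2.1,-1.2]]
    - [255,[13,-10.5,-2.4],[0,-2.6,-1.5]]
    - [255,[15.5,-10.7,-1.8],[0,-3.1,-1.8]]
    - [255,[18,-11.2,-0.5],[0,-3.6,-2.1]]

```text
time_s: 6.27
tool_pos: [0.5221, 0.0044, 0.1591]
ee_rot: [-0.346, 0.599, 0.626, -0.36]
contact_force: [0.8, -0.7, -2.2]
opening: 0.044
```

Run:
```python
from h import *
p,r,s=pose(); print(p,s['q'].round(3),s['opening'])
Rt=tgt(14.7,30,1)
cmd((.4626,.1513,.145),Rt)
```

```text
[0.5221444  0.00443936 0.15911809] [-0.007 -0.567 -0.556  1.057  0.026 -0.043] 0.044071364018673904
shift [14.93, -1.43, 5.32] turn [0.01, -2.13, -1.21]
```

Call:
servo_tool:
  targets:
    - [255,[2,0,0.7],[0,-0.3,-0.2]]
    - [255,[4.5,-0.1,1.6],[0,-0.7,-0.4]]
    - [255,[7,-0.3,2.5],[0,-1.1,-0.6]]
    - [255,[9.5,-0.6,3.4],[0,-1.5,-0.8]]
    - [255,[11.5,-0.9,4.1],[0,-1.8,-1]]
    - [255,[13,-1.2,4.7],[0,-2,-1.1]]
    - [255,[14.3,-1.4,5.1],[0,-2.1,-1.2]]
    - [255,[14.9,-1.4,5.3],[0,-2.13,-1.21]]
    - [255,[14.9,-1.4,5.3],[0,-2.13,-1.21]]

```text
time_s: 7.02
tool_pos: [0.4625, 0.1519, 0.1448]
ee_rot: [-0.305, 0.529, 0.686, -0.396]
contact_force: [0.5, 0.0, -2.6]
opening: 0.046
```

```bash
cat > hk.py <<'E'
from ov import *
from scipy.optimize import least_squares
PX,PY,YAW=.627,.1945,14.7
PL=np.array([(0,0),(0,-50),(16,-72),(16,-165),(11,-176),(0,-181),(-11,-176),(-16,-165),(-22,-150)],float)
def plane(d,uv,ys=0.):
    """pixels-> stand x,z (mm) rel pivot in plane y=ys"""
    K=np.array(d['camera_matrix']);r,c=camRt(d)
    v=(np.column_stack([uv,np.ones(len(uv))])@np.linalg.inv(K).T)@r.T
    Q=R.from_euler('z',YAW,degrees=True).as_matrix()
    o=(c-[PX,PY,.36])@Q; v=v@Q
    X=o+v*((ys-o[1])/v[:,1])[:,None]; return X[:,[0,2]]*1000
def poly(th,off):
    P=PL.copy(); P[1:,1]+=off
    c,s=np.cos(th),np.sin(th); return np.column_stack([P[:,0]*c-P[:,1]*s,P[:,0]*s+P[:,1]*c])
def dist(X,P):
    D=[]
    for a,b in zip(P[:-1],P[1:]):
        t=np.clip(((X-a)@(b-a))/((b-a)@(b-a)),0,1)[:,None]; D.append(np.linalg.norm(X-a-t*(b-a),axis=1))
    return np.min(D,0)
def theta(d,m,off=0.,full=False):
    v,u=np.nonzero(m); X=plane(d,np.column_stack([u,v])); X=X[(X[:,1]<-40)&(X[:,1]>-200)]
    if full:
        f=lambda a: np.r_[dist(X-[a[2],0],poly(a[0],a[1]))/4, a[2]/3]
        best=min((least_squares(f,[t0,0,0],loss='soft_l1') for t0 in(-.25,0,.25)),key=lambda z:z.cost); return best.x,best.cost/len(X)
    f=lambda a: dist(X,poly(a[0],off))/4
    best=min((least_squares(f,[t0],loss='soft_l1') for t0 in(-.25,0,.25)),key=lambda z:z.cost); return best.x[0],best.cost/len(X)
E
python3 - <<'E'
from hk import *
import pickle
p,r,s=pose(); print(p,s['q'].round(3),s['contact_force'].round(2))
out=[]
for i in range(14):
    t=read_state()['time_s']; S=cams.snapshot('side'); m=finder.cut_out(S,'hook')
    if i==0: save(S,'s4'); Q=S
    if m and m[0]['conf']>.4:
        a,c=theta(S,m[0]['pixels'],full=True); b,c2=theta(S,m[0]['pixels']); print(round(t,3),a.round(3),round(c,3),round(b,3),int(m[0]['pixels'].sum())); out.append((t,b))
pickle.dump(out,open('th.pkl','wb'))
draw(Q,stand(),TS(PX,PY,YAW),(160,360,120,380),3,'o2s')
E
```

```text
[0.46245962 0.1519214  0.14475064] [ 0.346 -0.666 -0.637  1.078 -0.044  0.076] [ 0.48  0.03 -2.64]
7.017 [0.138 3.96  0.283] 0.351 0.143 463
7.117 [0.223 3.531 1.816] 0.227 0.239 344
7.217 [0.163 3.883 2.216] 0.231 0.182 308
7.317 [2.000e-03 4.247e+00 1.443e+00] 0.156 0.018 250
7.417 [ -0.587 -99.012  -2.038] 2.86 -0.532 1456
7.517 [-0.242  3.485  1.988] 0.209 -0.224 349
7.617 [-0.161  3.64   1.441] 0.348 -0.147 433
7.717 [0.017 3.527 1.569] 0.326 0.032 433
7.817 [0.178 3.872 1.747] 0.213 0.194 333
7.917 [0.213 3.603 2.153] 0.242 0.232 348
8.017 [0.118 3.096 1.256] 0.289 0.129 395
8.117 [-0.067  3.664  1.311] 0.206 -0.055 322
8.217 [-0.212  2.896  1.633] 0.272 -0.197 408
8.317 [-0.23   2.135  2.79 ] 0.34 -0.207 448
```

View pics/o2s.png

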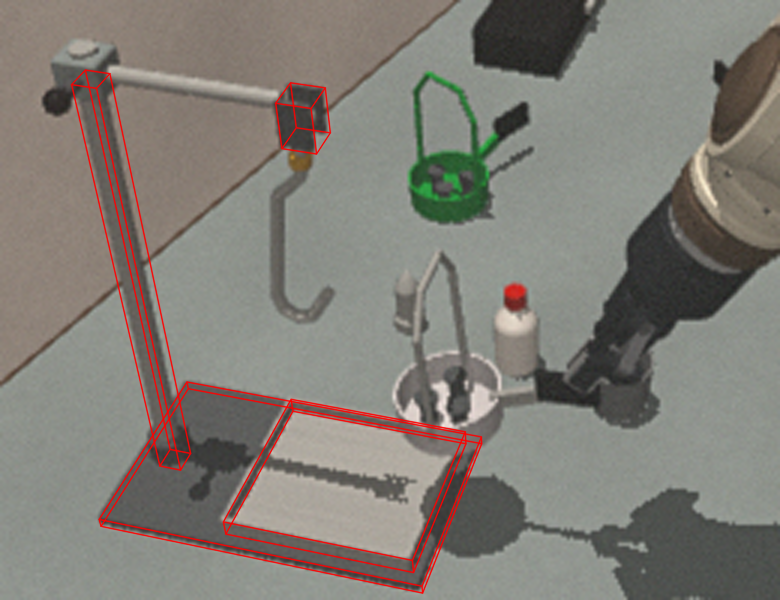

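```bash
cat >> hk.py <<'E'
FWD,UP=.080,.110
def basket():
    b=[(-.0385,.03),(-.0385,.112),(-.02,.14),(.02,.14),(.0385,.112),(.0385,.03)]
    s=[((0,a[0],a[1]),(0,c[0],c[1])) for a,c in zip(b[:-1],b[1:])]
    for z in(0,.03):
        q=[(.04*np.cos(k),.04*np.sin(k),z) for k in np.linspace(0,2*np.pi,25)]; s+=list(zip(q[:-1],q[1:]))
    return s+box(-.114,-.068,-.004,.004,.032,.058)
def TB(fwd=FWD,up=UP,lat=0,dyaw=0,pitch=0):
    p,r,s_=pose(); yaw=np.degrees(np.arctan2(-r[1,2],-r[0,2])); 
    f=R.from_euler('z',yaw,degrees=True).as_matrix()
    o=p+f@[fwd,lat,up-.14]; Q=R.from_euler('z',yaw+dyaw,degrees=True).as_matrix()@R.from_euler('y',pitch,degrees=True).as_matrix()
    return lambda X: Q@X+o
def bail():
    """bail top in stand coords mm rel pivot"""
    X=TB()(np.array([0,0,.14]))-[PX,PY,.36]; return R.from_euler('z',-YAW,degrees=True).as_matrix()@X*1000
E
python3 - <<'E'
from hk import *
import pickle
from scipy.optimize import curve_fit
o=np.array([x for x in pickle.load(open('th.pkl','rb')) if abs(x[1])<.4])
f=lambda t,A,w,ph,c:A*np.cos(w*(t-7)-ph)+c
for w0 in (7.3,7.8,8.3):
    q,_=curve_fit(f,o[:,0],o[:,1],[.24,w0,1,0]); print(q.round(3),2*np.pi/q[1],np.std(o[:,1]-f(o[:,0],*q)))
print(bail())
S=cams.snapshot('side');T=cams.snapshot('top')
draw(S,basket(),TB(),(210,330,230,360),6,'o3s'); draw(T,basket(),TB(),(130,240,200,330),6,'o3t')
E
```

```text
[2.310e-01 8.245e+00 1.085e+00 7.000e-03] 0.7620183356169364 0.001638453797594289
[2.310e-01 8.245e+00 1.085e+00 7.000e-03] 0.7620183343351696 0.001638453797593917
[2.310e-01 8.245e+00 1.085e+00 7.000e-03] 0.7620183342574792 0.0016384537975939043
[ -89.71197104   -0.33585739 -105.10758851]
```

View pics/o3s.png

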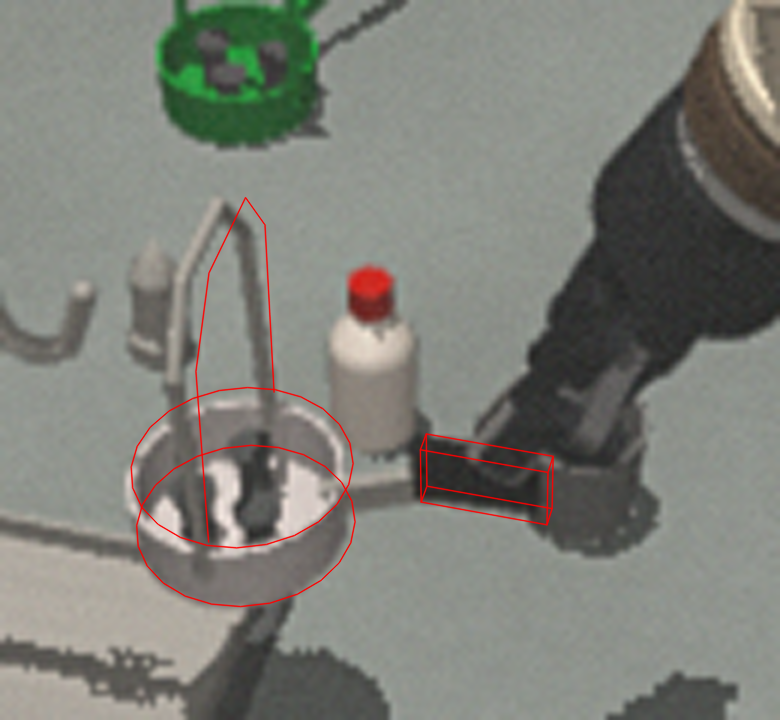

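View pics/o3t.png

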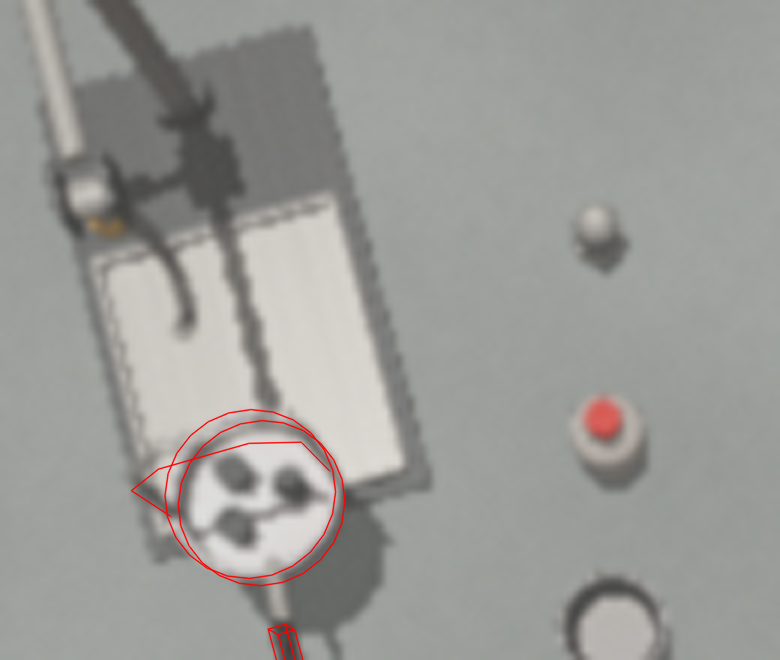

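Run:
```python
from hk import *
S=cams.snapshot('side');T=cams.snapshot('top')
X=np.array([(0,.0385,.112),(0,.02,.14),(0,-.02,.14),(0,-.0385,.112),(0,-.0385,.035)])
uv=np.array([(172,380),(181,280),(221,203),(243,230),(268,405)])/6+[230,210]-.4
# top: handle end & bail near-left corner tip
def f(a):
    t=TB(a[0],a[1],a[2],a[3],a[4]); return np.r_[((proj(S,np.array([t(x) for x in X]))-uv)).ravel()/.5,(proj(T,t(np.array([0,0,.0])))[0]-(np.array([262,503])/6+[200,130]))/1, a[3]/2,a[2]/.001]
s=least_squares(f,[.08,.11,0,0,0]); print(s.x,s.fun.round(1))
t=TB(*s.x); print((R.from_euler('z',-YAW,degrees=True).as_matrix()@(t(np.array([0,0,.14]))-[PX,PY,.36])*1000).round(1))
draw(S,basket(),t,(210,330,230,360),6,'o4s'); draw(T,basket(),t,(130,240,200,330),6,'o4t')
```

```text
[ 7.96786172e-02  1.04018001e-01  1.72766064e-04 -7.00757636e-01
  4.24583694e+00] [ 0.2  0.2 -0.2  0.6 -0.7  1.2  0.7  1.5  0.3 -3.9 -0.2 -0.1 -0.4  0.2]
[ -79.7   -0.3 -111.5]
```

View pics/o4s.png

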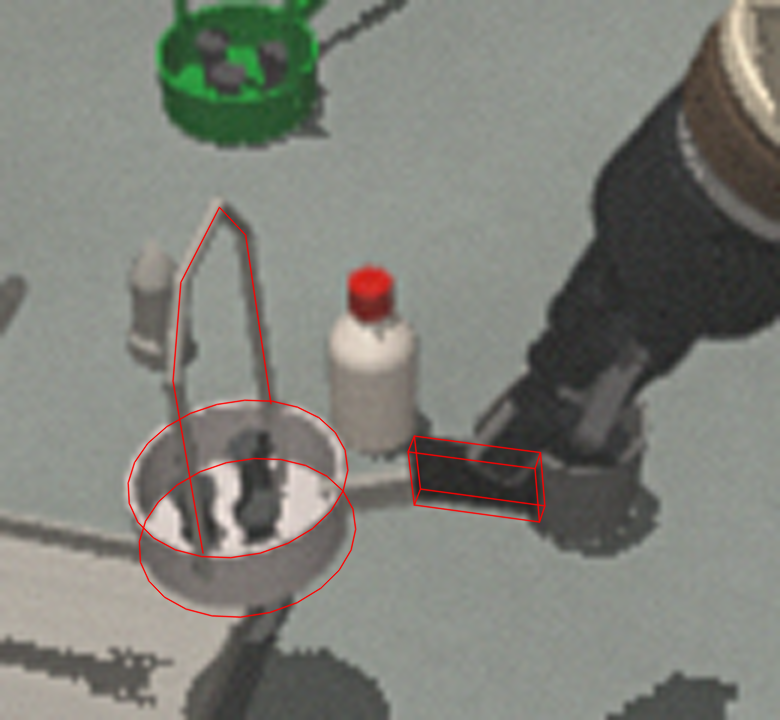

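View pics/o4t.png

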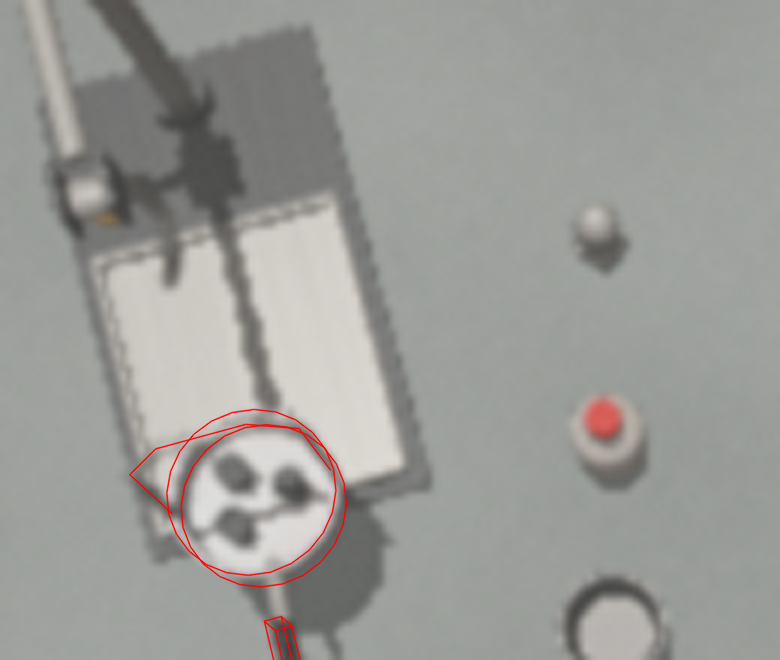

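Call:
servo_tool:
  targets:
    - [255,[0,0,0],[-0.3,0,0]]
    - [255,[0,0,0],[-0.6,0,0]]
    - [255,[0,0,0],[-0.9,0,0]]
    - [255,[0,0,0],[-0.9,0,0]]
    - [255,[0,0,0],[-0.9,0,0]]
  force: 120

```text
time_s: 9.03
tool_pos: [0.4627, 0.151, 0.1449]
ee_rot: [-0.284, 0.541, 0.701, -0.368]
contact_force: [-0.5, -0.8, -2.1]
opening: 0.032
```

Run:
```python
from hk import *
p,r,s=pose(); print(p,s['time_s'],s['contact_force'].round(2),s['opening'])
S=cams.snapshot('side')
t=TB(.0815,.110); print((R.from_euler('z',-YAW,degrees=True).as_matrix()@(t(np.array([0,0,.14]))-[PX,PY,.36])*1000).round(1))
draw(S,basket(),t,(210,330,230,360),6,'o5s')
f=np.array([np.cos(np.radians(YAW)),np.sin(np.radians(YAW)),0]); print(r.T@f,r.T@[0,0,1])
```

```text
[0.46271604 0.15102514 0.14486828] 9.0333 [-0.45 -0.79 -2.11] 0.031928019071926925
[ -88.2   -0.3 -104.9]
[-1.50893429e-04  5.67082557e-01 -8.23660944e-01] [-4.04122463e-04 -8.23660921e-01 -5.67082467e-01]
```

View pics/o5s.png

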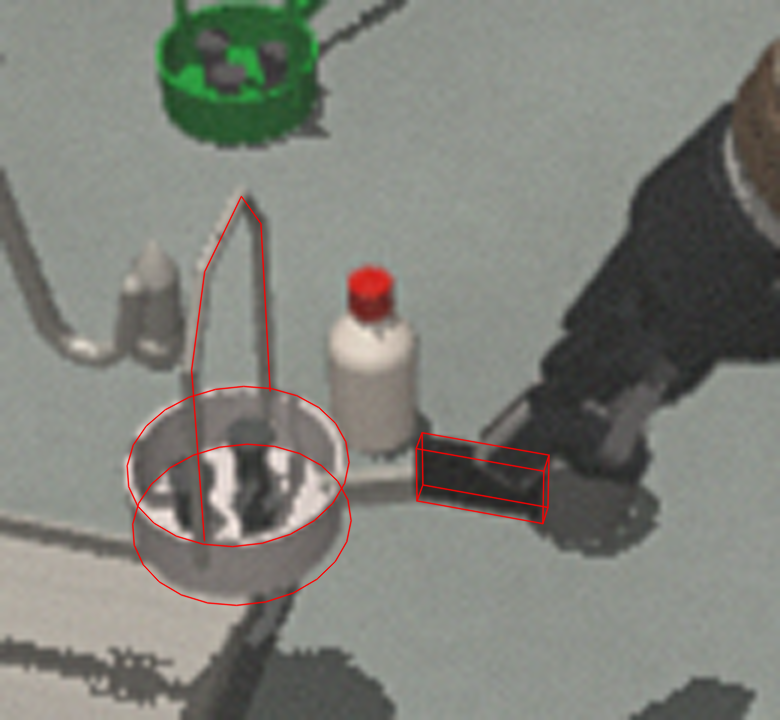

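Call:
servo_tool:
  targets:
    - [255,[0,0.3,-0.4],[0,0,0]]
    - [255,[0,0.8,-1.2],[0,0,0]]
    - [255,[0,1.4,-2],[0,0,0]]
    - [255,[0,2,-2.9],[0,0,0]]
    - [255,[0,2.5,-3.6],[0,0,0]]
    - [255,[0,2.9,-4.2],[0,0,0]]
    - [255,[0,3.2,-4.6],[0,0,0]]
    - [255,[0,3.3,-4.8],[0,0,0]]
    - [255,[0,3.3,-4.8],[0,0,0]]

```text
time_s: 9.83
tool_pos: [0.5195, 0.1659, 0.145]
ee_rot: [-0.284, 0.541, 0.701, -0.369]
contact_force: [-0.7, -0.5, -1.3]
opening: 0.03
```

```bash
sed -i 's/^FWD,UP=.*/FWD,UP=.0815,.110/' hk.py
cat > obs.py <<'E'
from hk import *
import sys
n=int(sys.argv[1]); off=3.5
p,r,s=pose(); print('t',round(s['time_s'],3),'bail',bail().round(1),'F',s['contact_force'].round(2))
for i in range(n):
    t=read_state()['time_s']; S=cams.snapshot('side'); m=finder.cut_out(S,'hook')
    if m and m[0]['conf']>.4 and m[0]['pixels'].sum()<700:
        a,c=theta(S,m[0]['pixels'],off); print(round(t,3),round(a,3),round(c,2),end=' | ')
    else: print('miss',end=' ')
print()
if len(sys.argv)>2: draw(S,basket(),TB(),(160,320,190,340),5,sys.argv[2])
E
python3 obs.py 9 o6s
```

```text
t 9.833 bail [ -29.7   -0.3 -105. ] F [-0.67 -0.46 -1.32]
9.833 -0.209 0.24 | 9.933 -0.098 0.21 | 10.033 0.081 0.21 | 10.133 0.209 0.27 | 10.233 0.204 0.19 | 10.333 0.075 0.38 | 10.433 -0.1 0.22 | miss 10.633 -0.177 0.18 |
```

View pics/o6s.png

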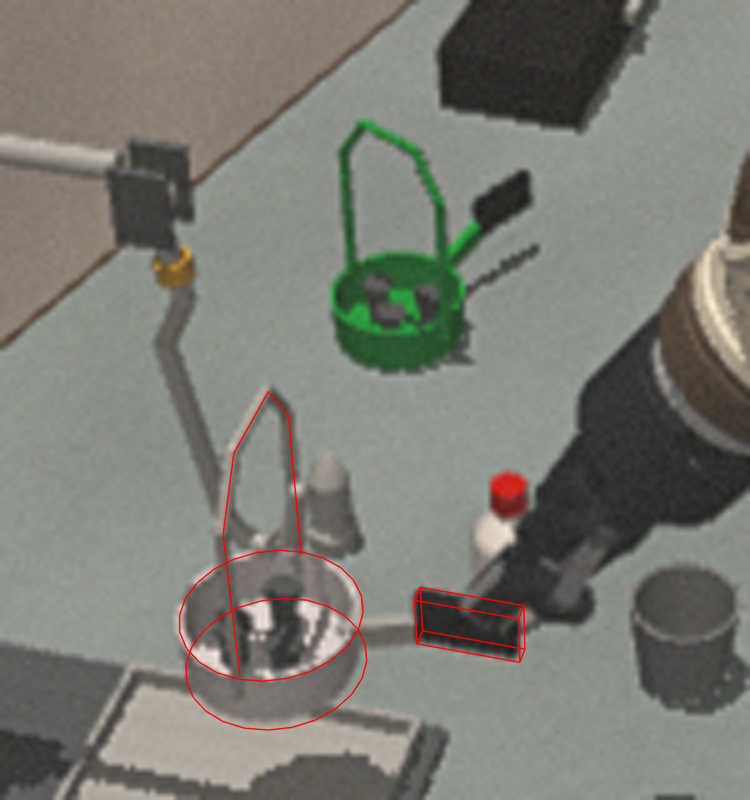

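Call:
servo_tool:
  targets:
    - [255,[0,0.11,-0.16],[0,0,0]]
    - [255,[0,0.28,-0.41],[0,0,0]]
    - [255,[0,0.45,-0.66],[0,0,0]]
    - [255,[0,0.57,-0.82],[0,0,0]]
    - [255,[0,0.6,-0.87],[0,0,0]]
    - [255,[0,0.62,-0.9],[0,0,0]]
    - [255,[0,0.64,-0.93],[0,0,0]]
    - [255,[0,0.66,-0.96],[0,0,0]]
    - [255,[0,0.68,-0.99],[0,0,0]]
    - [255,[0,0.7,-1.02],[0,0,0]]
    - [255,[0,0.72,-1.05],[0,0,0]]
    - [255,[0,0.74,-1.08],[0,0,0]]

```text
time_s: 11.73
tool_pos: [0.532, 0.1692, 0.1452]
ee_rot: [-0.284, 0.541, 0.701, -0.368]
contact_force: [-0.2, -0.0, -1.7]
opening: 0.031
```

Call:
servo_tool:
  targets:
    - [255,[0,0.01,-0.015],[0,0,0]]
    - [255,[0,0.02,-0.03],[0,0,0]]
    - [255,[0,0.03,-0.04],[0,0,0]]
    - [255,[0,0.04,-0.06],[0,0,0]]
    - [255,[0,0.05,-0.07],[0,0,0]]
    - [255,[0,0.06,-0.09],[0,0,0]]
    - [255,[0,0.07,-0.1],[0,0,0]]
    - [255,[0,0.08,-0.12],[0,0,0]]
    - [255,[0,0.09,-0.13],[0,0,0]]
    - [255,[0,0.1,-0.15],[0,0,0]]
    - [255,[0,0.11,-0.16],[0,0,0]]
    - [255,[0,0.12,-0.17],[0,0,0]]

```text
time_s: 12.73
tool_pos: [0.534, 0.1697, 0.1452]
ee_rot: [-0.284, 0.541, 0.701, -0.368]
contact_force: [-0.5, 0.1, -1.7]
opening: 0.03
```

```bash
python3 obs.py 9
```

```text
t 12.733 bail [ -14.8   -0.3 -104.8] F [-0.48  0.09 -1.7 ]
12.733 -0.118 0.22 | 12.833 -0.206 0.21 | 12.933 -0.156 0.33 | 13.033 -0.008 0.26 | 13.133 0.15 0.25 | 13.233 0.212 0.22 | 13.333 -0.896 23.65 | 13.433 -0.016 0.25 | 13.533 -0.162 0.27 |
```

Call:
servo_tool:
  targets:
    - [255,[0,0.01,-0.015],[0,0,0]]
    - [255,[0,0.02,-0.03],[0,0,0]]
    - [255,[0,0.03,-0.04],[0,0,0]]
    - [255,[0,0.04,-0.06],[0,0,0]]
    - [255,[0,0.05,-0.07],[0,0,0]]
    - [255,[0,0.06,-0.09],[0,0,0]]
    - [255,[0,0.07,-0.1],[0,0,0]]
    - [255,[0,0.08,-0.12],[0,0,0]]
    - [255,[0,0.09,-0.13],[0,0,0]]
    - [255,[0,0.1,-0.15],[0,0,0]]
    - [255,[0,0.11,-0.16],[0,0,0]]
    - [255,[0,0.12,-0.17],[0,0,0]]

```text
time_s: 14.63
tool_pos: [0.536, 0.1703, 0.1452]
ee_rot: [-0.284, 0.541, 0.701, -0.368]
contact_force: [0.6, -0.7, -2.5]
opening: 0.029
```

Call:
servo_tool:
  targets:
    - [255,[0,0.01,-0.015],[0,0,0]]
    - [255,[0,0.02,-0.03],[0,0,0]]
    - [255,[0,0.03,-0.04],[0,0,0]]
    - [255,[0,0.04,-0.06],[0,0,0]]
    - [255,[0,0.05,-0.07],[0,0,0]]
    - [255,[0,0.06,-0.09],[0,0,0]]
    - [255,[0,0.07,-0.1],[0,0,0]]
    - [255,[0,0.08,-0.12],[0,0,0]]
    - [255,[0,0.09,-0.13],[0,0,0]]
    - [255,[0,0.1,-0.15],[0,0,0]]
    - [255,[0,0.11,-0.16],[0,0,0]]
    - [255,[0,0.12,-0.17],[0,0,0]]

```text
time_s: 15.63
tool_pos: [0.538, 0.1708, 0.1451]
ee_rot: [-0.284, 0.541, 0.701, -0.368]
contact_force: [-0.2, 0.8, -2.1]
opening: 0.031
```

```bash
python3 obs.py 9
```

```text
t 15.633 bail [ -10.6   -0.3 -104.9] F [-0.22  0.82 -2.13]
15.633 0.05 0.22 | 15.733 -0.097 0.22 | 15.833 -0.176 0.18 | 15.933 -0.111 0.24 | 16.033 0.028 0.19 | 16.133 0.15 0.2 | 16.233 0.178 0.21 | 16.333 0.095 0.24 | 16.433 -0.043 0.16 |
```

Call:
servo_tool:
  targets:
    - [255,[0,0.014,-0.02],[0,0,0]]
    - [255,[0,0.028,-0.04],[0,0,0]]
    - [255,[0,0.043,-0.06],[0,0,0]]
    - [255,[0,0.057,-0.08],[0,0,0]]
    - [255,[0,0.07,-0.1],[0,0,0]]
    - [255,[0,0.085,-0.12],[0,0,0]]
    - [255,[0,0.1,-0.145],[0,0,0]]
    - [255,[0,0.114,-0.165],[0,0,0]]
    - [255,[0,0.128,-0.185],[0,0,0]]
    - [255,[0,0.142,-0.205],[0,0,0]]
    - [255,[0,0.156,-0.226],[0,0,0]]
    - [255,[0,0.17,-0.247],[0,0,0]]

```text
time_s: 17.53
tool_pos: [0.5409, 0.1716, 0.1451]
ee_rot: [-0.284, 0.541, 0.701, -0.368]
contact_force: [0.2, 0.1, -2.6]
opening: 0.032
```

Call:
servo_tool:
  targets:
    - [255,[0,0.017,-0.025],[0,0,0]]
    - [255,[0,0.034,-0.05],[0,0,0]]
    - [255,[0,0.05,-0.073],[0,0,0]]
    - [255,[0,0.067,-0.097],[0,0,0]]
    - [255,[0,0.083,-0.12],[0,0,0]]
    - [255,[0,0.1,-0.145],[0,0,0]]
    - [255,[0,0.117,-0.17],[0,0,0]]
    - [255,[0,0.133,-0.193],[0,0,0]]
    - [255,[0,0.15,-0.218],[0,0,0]]
    - [255,[0,0.167,-0.242],[0,0,0]]
    - [255,[0,0.183,-0.266],[0,0,0]]
    - [255,[0,0.2,-0.29],[0,0,0]]

```text
time_s: 18.53
tool_pos: [0.5444, 0.1724, 0.1451]
ee_rot: [-0.284, 0.541, 0.701, -0.368]
contact_force: [0.0, -0.0, -1.9]
opening: 0.03
```

Call:
servo_tool:
  targets:
    - [255,[0,0.017,-0.025],[0,0,0]]
    - [255,[0,0.034,-0.05],[0,0,0]]
    - [255,[0,0.05,-0.073],[0,0,0]]
    - [255,[0,0.067,-0.097],[0,0,0]]
    - [255,[0,0.083,-0.12],[0,0,0]]
    - [255,[0,0.1,-0.145],[0,0,0]]
    - [255,[0,0.117,-0.17],[0,0,0]]
    - [255,[0,0.133,-0.193],[0,0,0]]
    - [255,[0,0.15,-0.218],[0,0,0]]
    - [255,[0,0.167,-0.242],[0,0,0]]
    - [255,[0,0.183,-0.266],[0,0,0]]
    - [255,[0,0.2,-0.29],[0,0,0]]

```text
time_s: 19.53
tool_pos: [0.5478, 0.1734, 0.1451]
ee_rot: [-0.284, 0.541, 0.701, -0.368]
contact_force: [-0.0, -0.8, -2.6]
opening: 0.038
```

```bash
python3 obs.py 9
```

```text
t 19.533 bail [  -0.5   -0.3 -104.9] F [-0.04 -0.85 -2.63]
19.533 -0.044 0.22 | 19.633 0.029 0.25 | 19.733 0.082 0.28 | 19.833 0.087 0.22 | 19.933 0.04 0.22 | 20.033 -0.035 0.18 | 20.133 -0.079 0.21 | 20.233 -0.053 0.19 | 20.333 0.007 0.27 |
```

Call:
servo_tool:
  targets:
    - [255,[0,0.023,-0.033],[0,0,0]]
    - [255,[0,0.045,-0.066],[0,0,0]]
    - [255,[0,0.068,-0.1],[0,0,0]]
    - [255,[0,0.09,-0.13],[0,0,0]]
    - [255,[0,0.113,-0.165],[0,0,0]]
    - [255,[0,0.136,-0.2],[0,0,0]]
    - [255,[0,0.16,-0.23],[0,0,0]]
    - [255,[0,0.18,-0.26],[0,0,0]]
    - [255,[0,0.204,-0.3],[0,0,0]]
    - [255,[0,0.227,-0.33],[0,0,0]]
    - [255,[0,0.25,-0.36],[0,0,0]]
    - [255,[0,0.27,-0.4],[0,0,0]]

```text
time_s: 21.43
tool_pos: [0.5525, 0.1746, 0.1452]
ee_rot: [-0.284, 0.541, 0.701, -0.368]
contact_force: [-1.3, 0.3, -1.5]
opening: 0.032
```

Call:
servo_tool:
  targets:
    - [255,[0,0.023,-0.033],[0,0,0]]
    - [255,[0,0.045,-0.066],[0,0,0]]
    - [255,[0,0.068,-0.1],[0,0,0]]
    - [255,[0,0.09,-0.13],[0,0,0]]
    - [255,[0,0.113,-0.165],[0,0,0]]
    - [255,[0,0.136,-0.2],[0,0,0]]
    - [255,[0,0.16,-0.23],[0,0,0]]
    - [255,[0,0.18,-0.26],[0,0,0]]
    - [255,[0,0.204,-0.3],[0,0,0]]
    - [255,[0,0.227,-0.33],[0,0,0]]
    - [255,[0,0.25,-0.36],[0,0,0]]
    - [255,[0,0.27,-0.4],[0,0,0]]

```text
time_s: 22.43
tool_pos: [0.5572, 0.1758, 0.1452]
ee_rot: [-0.284, 0.541, 0.701, -0.368]
contact_force: [0.4, -0.4, -1.9]
opening: 0.031
```

Call:
servo_tool:
  targets:
    - [255,[0,0.02,-0.03],[0,0,0]]
    - [255,[0,0.04,-0.06],[0,0,0]]
    - [255,[0,0.06,-0.09],[0,0,0]]
    - [255,[0,0.08,-0.12],[0,0,0]]
    - [255,[0,0.1,-0.15],[0,0,0]]
    - [255,[0,0.12,-0.18],[0,0,0]]
    - [255,[0,0.14,-0.21],[0,0,0]]
    - [255,[0,0.16,-0.24],[0,0,0]]
    - [255,[0,0.18,-0.27],[0,0,0]]
    - [255,[0,0.2,-0.3],[0,0,0]]
    - [255,[0,0.21,-0.31],[0,0,0]]
    - [255,[0,0.21,-0.31],[0,0,0]]

```text
time_s: 23.43
tool_pos: [0.5608, 0.1768, 0.1452]
ee_rot: [-0.284, 0.541, 0.701, -0.368]
contact_force: [-0.5, -0.5, -2.4]
opening: 0.027
```

```bash
python3 obs.py 9 o7s
```

```text
t 23.433 bail [  13.    -0.3 -104.8] F [-0.48 -0.46 -2.44]
23.433 0.044 0.31 | 23.533 0.045 0.27 | 23.633 0.045 0.23 | 23.733 0.045 0.24 | 23.833 0.045 0.26 | 23.933 0.048 0.17 | 24.033 0.044 0.23 | 24.133 0.044 0.29 | 24.233 0.044 0.25 |
```

View pics/o7s.png

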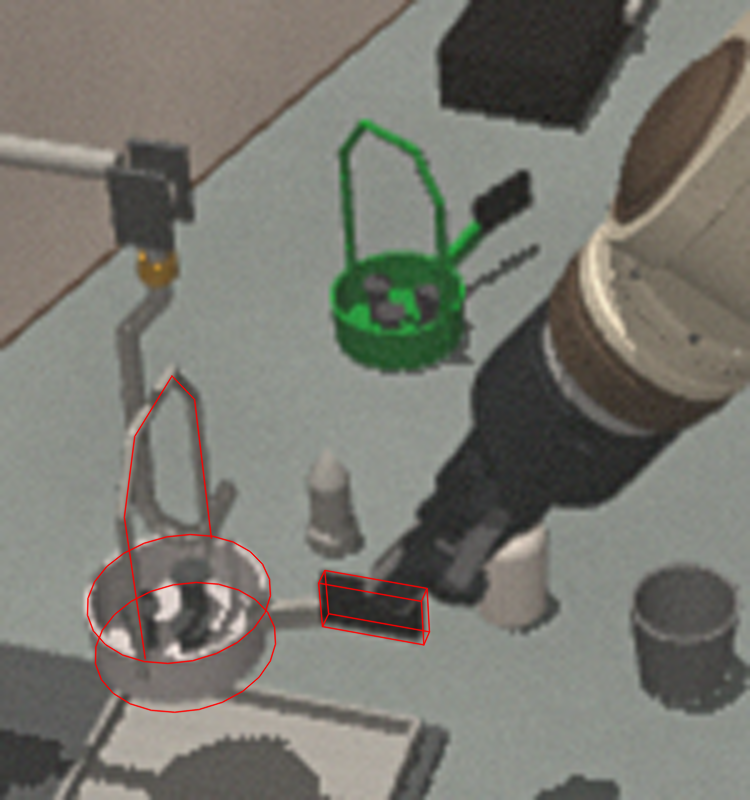

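Call:
servo_tool:
  targets:
    - [255,[0,0.06,0.04],[0,0,0]]
    - [255,[0,0.17,0.12],[0,0,0]]
    - [255,[0,0.3,0.2],[0,0,0]]
    - [255,[0,0.42,0.29],[0,0,0]]
    - [255,[0,0.54,0.37],[0,0,0]]
    - [255,[0,0.66,0.45],[0,0,0]]
    - [255,[0,0.78,0.54],[0,0,0]]
    - [255,[0,0.9,0.62],[0,0,0]]
    - [255,[0,1.02,0.7],[0,0,0]]
    - [255,[0,1.14,0.78],[0,0,0]]
    - [255,[0,1.26,0.87],[0,0,0]]
    - [255,[0,1.38,0.95],[0,0,0]]

```text
time_s: 25.33
tool_pos: [0.5608, 0.1768, 0.1283]
ee_rot: [-0.284, 0.541, 0.701, -0.368]
contact_force: [-0.7, 0.2, -2.1]
opening: 0.032
```

Call:
servo_tool:
  targets:
    - [255,[0,0.12,0.08],[0,0,0]]
    - [255,[0,0.24,0.17],[0,0,0]]
    - [255,[0,0.36,0.26],[0,0,0]]
    - [255,[0,0.48,0.34],[0,0,0]]
    - [255,[0,0.6,0.43],[0,0,0]]
    - [255,[0,0.72,0.52],[0,0,0]]
    - [255,[0,0.84,0.6],[0,0,0]]
    - [255,[0,0.96,0.69],[0,0,0]]
    - [255,[0,1.08,0.78],[0,0,0]]
    - [255,[0,1.2,0.86],[0,0,0]]
    - [255,[0,1.26,0.91],[0,0,0]]
    - [255,[0,1.26,0.91],[0,0,0]]

```text
time_s: 26.33
tool_pos: [0.5603, 0.1766, 0.1125]
ee_rot: [-0.284, 0.541, 0.701, -0.369]
contact_force: [0.2, 0.0, -2.1]
opening: 0.032
```

```bash
python3 obs.py 5 o8s
```

```text
t 26.333 bail [  12.5   -0.3 -137.5] F [ 0.22  0.05 -2.06]
26.333 0.037 0.27 | 26.433 0.042 0.2 | 26.533 0.038 0.25 | 26.633 0.038 0.23 | 26.733 0.038 0.23 |
```

View pics/o8s.png

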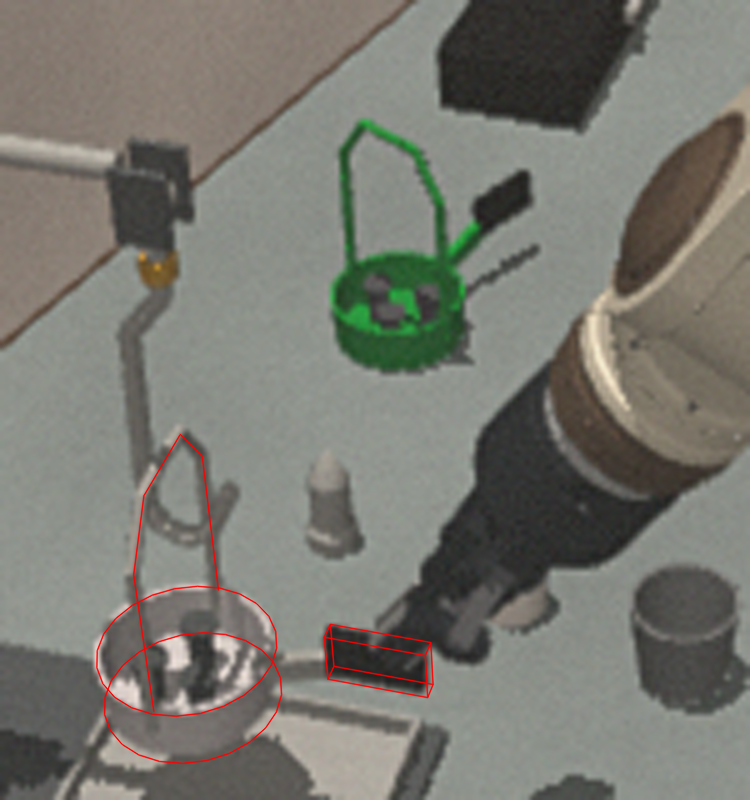

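Call:
servo_tool:
  targets:
    - [255,[0,-0.023,0.033],[0,0,0]]
    - [255,[0,-0.045,0.066],[0,0,0]]
    - [255,[0,-0.068,0.1],[0,0,0]]
    - [255,[0,-0.09,0.13],[0,0,0]]
    - [255,[0,-0.113,0.165],[0,0,0]]
    - [255,[0,-0.136,0.2],[0,0,0]]
    - [255,[0,-0.16,0.23],[0,0,0]]
    - [255,[0,-0.18,0.26],[0,0,0]]
    - [255,[0,-0.204,0.3],[0,0,0]]
    - [255,[0,-0.227,0.33],[0,0,0]]
    - [255,[0,-0.25,0.36],[0,0,0]]
    - [255,[0,-0.27,0.4],[0,0,0]]

```text
time_s: 27.83
tool_pos: [0.5558, 0.1754, 0.1128]
ee_rot: [-0.284, 0.541, 0.701, -0.368]
contact_force: [0.1, 0.8, -2.6]
opening: 0.03
```

Call:
servo_tool:
  targets:
    - [255,[0,-0.023,0.033],[0,0,0]]
    - [255,[0,-0.045,0.066],[0,0,0]]
    - [255,[0,-0.068,0.1],[0,0,0]]
    - [255,[0,-0.09,0.13],[0,0,0]]
    - [255,[0,-0.113,0.165],[0,0,0]]
    - [255,[0,-0.136,0.2],[0,0,0]]
    - [255,[0,-0.17,0.25],[0,0,0]]
    - [255,[0,-0.21,0.3],[0,0,0]]
    - [255,[0,-0.25,0.36],[0,0,0]]
    - [255,[0,-0.28,0.41],[0,0,0]]
    - [255,[0,-0.31,0.45],[0,0,0]]
    - [255,[0,-0.31,0.45],[0,0,0]]

```text
time_s: 28.83
tool_pos: [0.5504, 0.1741, 0.1128]
ee_rot: [-0.284, 0.541, 0.701, -0.368]
contact_force: [0.5, -0.6, -1.4]
opening: 0.031
```

```bash
python3 obs.py 6
```

```text
t 28.833 bail [   2.2   -0.3 -137.2] F [ 0.47 -0.59 -1.41]
28.833 0.002 0.19 | 28.933 0.003 0.24 | 29.033 0.008 0.27 | 29.133 0.008 0.2 | 29.233 0.009 0.22 | 29.333 0.005 0.26 |
```

Call:
servo_tool:
  targets:
    - [255,[0,0.1,0.07],[0,0,0]]
    - [255,[0,0.22,0.15],[0,0,0]]
    - [255,[0,0.34,0.23],[0,0,0]]
    - [255,[0,0.47,0.32],[0,0,0]]
    - [255,[0,0.59,0.41],[0,0,0]]
    - [255,[0,0.72,0.5],[0,0,0]]
    - [255,[0,0.84,0.58],[0,0,0]]
    - [255,[0,0.96,0.66],[0,0,0]]
    - [255,[0,1.09,0.75],[0,0,0]]
    - [255,[0,1.22,0.84],[0,0,0]]
    - [255,[0,1.34,0.92],[0,0,0]]
    - [255,[0,1.46,1],[0,0,0]]

```text
time_s: 30.43
tool_pos: [0.5505, 0.1741, 0.095]
ee_rot: [-0.284, 0.541, 0.701, -0.368]
contact_force: [-1.3, 0.1, -2.2]
opening: 0.031
```

Call:
servo_tool:
  targets:
    - [255,[0,0.1,0.07],[0,0,0]]
    - [255,[0,0.2,0.14],[0,0,0]]
    - [255,[0,0.29,0.2],[0,0,0]]
    - [255,[0,0.37,0.26],[0,0,0]]
    - [255,[0,0.45,0.31],[0,0,0]]
    - [255,[0,0.52,0.36],[0,0,0]]
    - [255,[0,0.58,0.4],[0,0,0]]
    - [255,[0,0.63,0.43],[0,0,0]]
    - [255,[0,0.66,0.45],[0,0,0]]
    - [255,[0,0.68,0.47],[0,0,0]]
    - [255,[0,0.68,0.47],[0,0,0]]

```text
time_s: 31.35
tool_pos: [0.5505, 0.174, 0.0866]
ee_rot: [-0.284, 0.541, 0.701, -0.368]
contact_force: [-0.2, -0.4, -2.0]
opening: 0.028
```

```bash
python3 obs.py 4 o9s
```

```text
t 31.35 bail [   2.3   -0.4 -163.4] F [-0.2  -0.39 -1.96]
31.35 0.007 0.17 | 31.45 0.007 0.24 | 31.55 0.008 0.26 | 31.65 0.005 0.23 |
```

View pics/o9s.png

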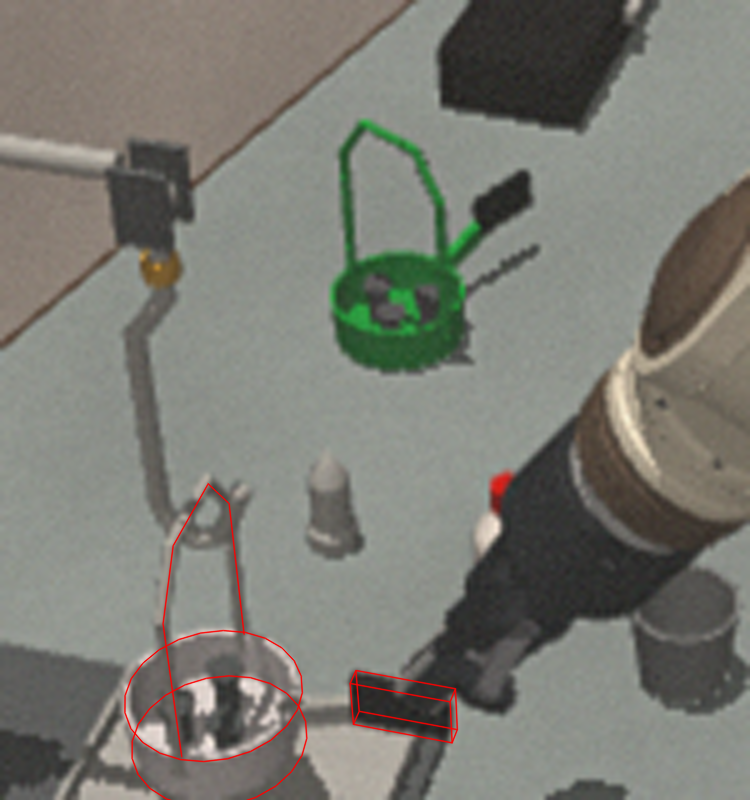

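Call:
servo_tool:
  targets:
    - [255,[0,0.03,0.02],[0,0,0]]
    - [255,[0,0.07,0.05],[0,0,0]]
    - [255,[0,0.1,0.07],[0,0,0]]
    - [255,[0,0.13,0.09],[0,0,0]]
    - [255,[0,0.17,0.12],[0,0,0]]
    - [255,[0,0.2,0.14],[0,0,0]]
    - [255,[0,0.23,0.16],[0,0,0]]
    - [255,[0,0.27,0.18],[0,0,0]]
    - [255,[0,0.29,0.2],[0,0,0]]

```text
time_s: 32.5
tool_pos: [0.5505, 0.1741, 0.0831]
ee_rot: [-0.284, 0.541, 0.701, -0.368]
contact_force: [-0.4, 0.0, -1.7]
opening: 0.031
```

```bash
cat > fz.py <<'E'
from hk import *
F=[];M=[]
for i in range(6):
    S=cams.snapshot('side'); s=read_state(); F.append(s['contact_force']); M.append(s['torque'])
F=np.array(F); M=np.array(M)
Q=R.from_euler('z',-YAW,degrees=True).as_matrix()
print('t',round(s['time_s'],2),'bail',bail().round(2),'F stand',(Q@F.mean(0)).round(2),'sd',F.std(0).round(2),'M',(Q@M.mean(0)).round(3))
m=finder.cut_out(S,'hook')
if m: print('theta',theta(S,m[0]['pixels'],3.5))
E
python3 fz.py
```

```text
t 32.8 bail [   2.37   -0.32 -166.77] F stand [ 0.1   0.04 -1.65] sd [0.51 0.24 0.4 ] M [0.01  0.961 0.034]
theta (np.float64(0.004512794406383755), np.float64(0.20043454205994193))
```

Call:
servo_tool:
  targets:
    - [255,[0,0.02,0.014],[0,0,0]]
    - [255,[0,0.04,0.028],[0,0,0]]
    - [255,[0,0.06,0.042],[0,0,0]]
    - [255,[0,0.08,0.057],[0,0,0]]
    - [255,[0,0.1,0.07],[0,0,0]]
    - [255,[0,0.12,0.085],[0,0,0]]
    - [255,[0,0.14,0.1],[0,0,0]]
    - [255,[0,0.14,0.1],[0,0,0]]

```text
time_s: 33.52
tool_pos: [0.5505, 0.1741, 0.0815]
ee_rot: [-0.284, 0.541, 0.701, -0.368]
contact_force: [0.2, 0.3, -1.4]
opening: 0.031
```

```bash
python3 fz.py
```

```text
t 33.82 bail [   2.33   -0.34 -168.5 ] F stand [ 0.02 -0.08 -1.84] sd [0.48 0.2  0.39] M [-0.035  0.885 -0.001]
theta (np.float64(0.00032680894030826516), np.float64(0.2132441363868358))
```

Call:
servo_tool:
  targets:
    - [255,[0,0.02,0.014],[0,0,0]]
    - [255,[0,0.04,0.028],[0,0,0]]
    - [255,[0,0.06,0.042],[0,0,0]]
    - [255,[0,0.08,0.057],[0,0,0]]
    - [255,[0,0.08,0.057],[0,0,0]]

```text
time_s: 34.28
tool_pos: [0.5505, 0.174, 0.0805]
ee_rot: [-0.284, 0.541, 0.701, -0.368]
contact_force: [-1.0, -0.3, -1.1]
opening: 0.03
```

```bash
python3 fz.py
```

```text
t 34.58 bail [   2.34   -0.34 -169.45] F stand [ 0.04  0.13 -1.57] sd [0.54 0.37 0.33] M [-0.004  0.834 -0.011]
theta (np.float64(-0.0034235996969898905), np.float64(0.22228927731313164))
```

Call:
servo_tool:
  targets:
    - [255,[0,0.02,0.014],[0,0,0]]
    - [255,[0,0.04,0.028],[0,0,0]]
    - [255,[0,0.06,0.042],[0,0,0]]
    - [255,[0,0.08,0.057],[0,0,0]]
    - [255,[0,0.08,0.057],[0,0,0]]

```text
time_s: 35.05
tool_pos: [0.5505, 0.1741, 0.0796]
ee_rot: [-0.284, 0.541, 0.701, -0.368]
contact_force: [0.1, -0.1, -1.1]
opening: 0.034
```

```bash
python3 fz.py
python3 - <<'E'
from hk import *
S=cams.snapshot('side'); draw(S,[],TB(),(240,320,190,290),7,'o10s'); T=cams.snapshot('top'); draw(T,[],TB(),(130,230,190,290),7,'o10t')
E
```

```text
t 35.35 bail [   2.34   -0.35 -170.4 ] F stand [ 0.15 -0.12 -1.2 ] sd [0.56 0.55 0.6 ] M [-0.005  0.775 -0.021]
theta (np.float64(-0.008791393982005534), np.float64(0.23621815366839066))
```

View pics/o10s.png

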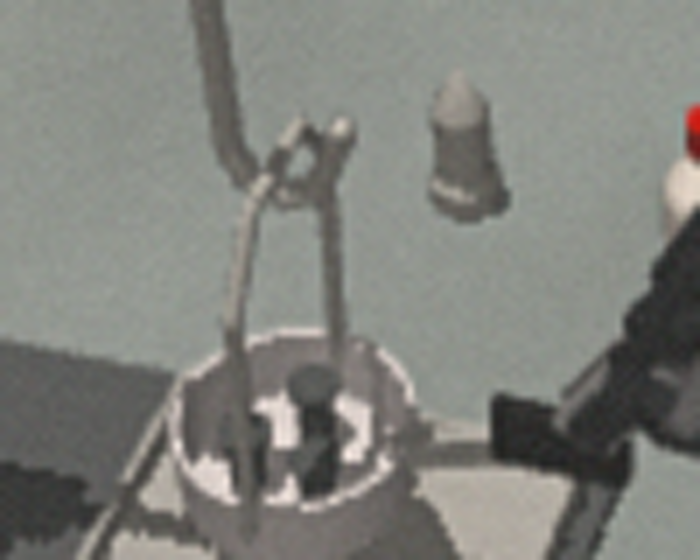

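Call:
servo_tool:
  targets:
    - [255,[0,-0.01,-0.007],[0.1,0,0]]
    - [255,[0,-0.03,-0.02],[0.2,0,0]]
    - [255,[0,-0.05,-0.035],[0.3,0,0]]
    - [255,[0,-0.06,-0.045],[0.4,0,0]]
    - [255,[0,-0.08,-0.055],[0.5,0,0]]
    - [255,[0,-0.09,-0.065],[0.6,0,0]]
    - [255,[0,-0.11,-0.075],[0.7,0,0]]
    - [255,[0,-0.12,-0.085],[0.8,0,0]]
    - [255,[0,-0.12,-0.085],[0.85,0,0]]
    - [255,[0,-0.12,-0.085],[0.85,0,0]]

```text
time_s: 36.33
tool_pos: [0.5508, 0.1741, 0.0813]
ee_rot: [-0.304, 0.53, 0.687, -0.394]
contact_force: [-0.4, 0.2, -0.6]
opening: 0.032
```

```bash
python3 fz.py
python3 - <<'E'
from hk import *
S=cams.snapshot('side'); draw(S,basket(),TB(.080,.110),(230,330,190,300),7,'o11s')
E
```

```text
t 36.63 bail [   2.28   -0.34 -168.96] F stand [-0.01  0.51  0.  ] sd [0.46 0.12 0.54] M [-0.002  0.497 -0.018]
theta (np.float64(0.019989222100194985), np.float64(0.26896306890260174))
```

View pics/o11s.png

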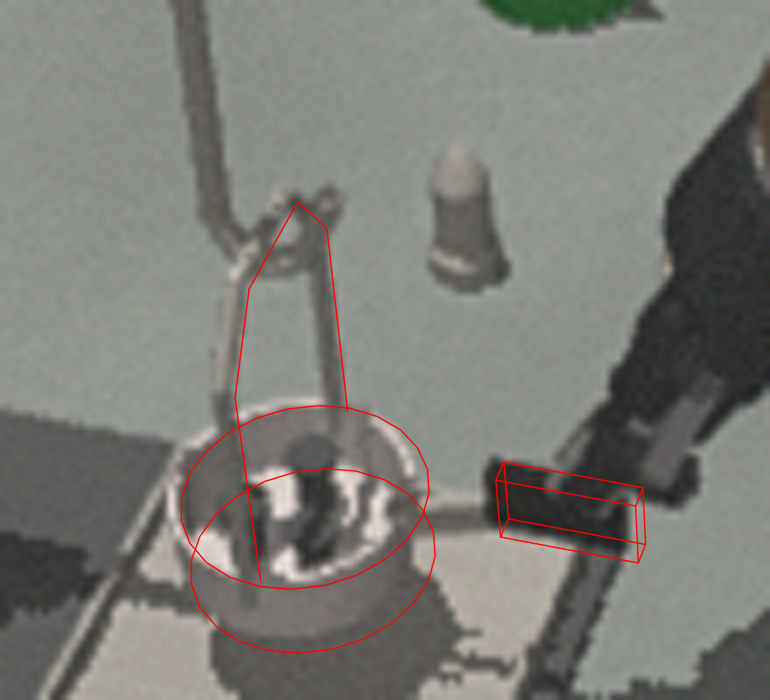

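```bash
python3 - <<'E'
from hk import *
S=cams.snapshot('side')
X=np.array([(0,.0385,.112),(0,.02,.14),(0,-.02,.14),(0,-.0385,.112),(0,-.0385,.03),(-.068,.004,.058),(-.114,.004,.032)])
uv=np.array([(221,398),(238,272),(286,200),(317,238),(337,408),(487,480),(626,555)])/7+[190,230]-.4
def f(a):
    t=TB(a[0],a[1],0,0,a[2]); return (proj(S,np.array([t(x) for x in X]))-uv).ravel()
s=least_squares(f,[.08,.11,0],loss='soft_l1'); print(s.x,s.fun.round(1))
t=TB(s.x[0],s.x[1],0,0,s.x[2]); print((R.from_euler('z',-YAW,degrees=True).as_matrix()@(t(np.array([0,0,.14]))-[PX,PY,.36])*1000).round(1))
draw(S,basket(),t,(230,330,190,300),7,'o12s')
E
python3 fz.py
```

```text
[0.08300112 0.1097491  0.32348765] [ 0.3 -0.4 -0.2  2.  -0.  -0.1 -0.2 -1.6  0.1  0.2 -0.3 -0.4  0.3  0.6]
[   4.6   -0.4 -169.2]
t 37.08 bail [   2.36   -0.34 -168.9 ] F stand [ 0.08 -0.36  0.1 ] sd [0.29 0.68 0.17] M [-0.006  0.49  -0.003]
theta (np.float64(0.021763999235999684), np.float64(0.2832994479802398))
```

View pics/o12s.png

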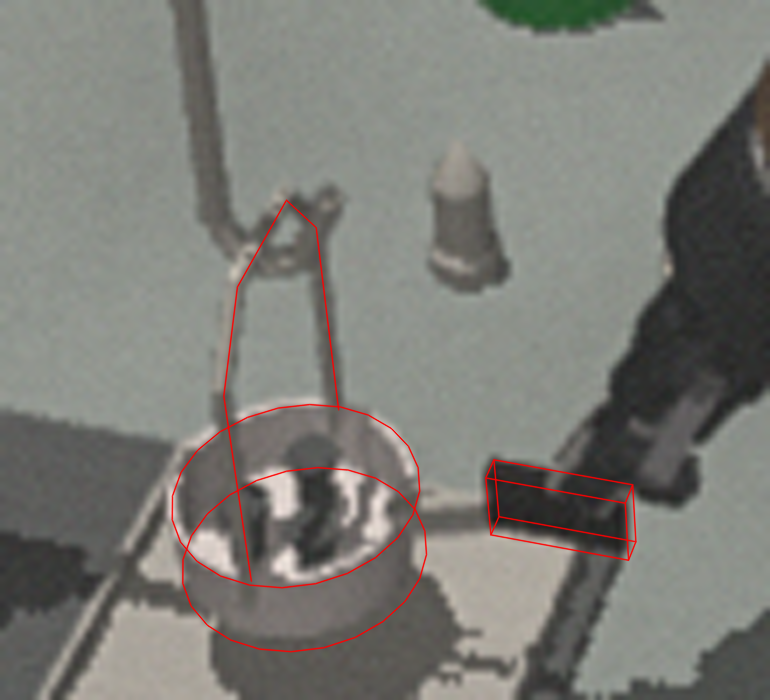

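Call:
servo_tool:
  targets:
    - [255,[0,-0.015,0.026],[0,0,0]]
    - [255,[0,-0.03,0.052],[0,0,0]]
    - [255,[0,-0.045,0.078],[0,0,0]]
    - [255,[0,-0.06,0.104],[0,0,0]]
    - [255,[0,-0.075,0.13],[0,0,0]]
    - [255,[0,-0.09,0.156],[0,0,0]]
    - [255,[0,-0.105,0.18],[0,0,0]]
    - [255,[0,-0.12,0.21],[0,0,0]]
    - [255,[0,-0.135,0.235],[0,0,0]]
    - [255,[0,-0.15,0.26],[0,0,0]]
    - [255,[0,-0.15,0.26],[0,0,0]]

```text
time_s: 38.05
tool_pos: [0.5476, 0.1733, 0.0811]
ee_rot: [-0.304, 0.53, 0.687, -0.394]
contact_force: [0.5, 0.2, -0.5]
opening: 0.028
```

```bash
python3 fz.py; python3 fz.py
```

```text
t 38.35 bail [  -0.65   -0.32 -168.95] F stand [-0.03 -0.25 -0.19] sd [0.27 0.45 0.61] M [ 0.017  0.473 -0.023]
theta (np.float64(0.0025609968693963148), np.float64(0.2171085472609768))
t 38.7 bail [  -0.64   -0.35 -168.97] F stand [-0.18 -0.05  0.19] sd [0.31 0.65 0.44] M [-0.     0.498  0.008]
theta (np.float64(0.0033663662046719413), np.float64(0.26950100886981876))
```

Call:
servo_tool:
  targets:
    - [255,[0,0,0],[0,0,0]]
    - [255,[0,0,0],[0,0,0]]
    - [255,[0,0,0],[0,0,0]]
    - [255,[0,0,0],[0,0,0]]
  force: 20

```text
time_s: 39.08
tool_pos: [0.5476, 0.1733, 0.0811]
ee_rot: [-0.304, 0.53, 0.687, -0.394]
contact_force: [0.5, -0.5, -1.4]
opening: 0.028
```

```bash
python3 fz.py; python3 -c "
from h import *
print(read_state()['opening'])"
```

```text
t 39.38 bail [  -0.66   -0.33 -168.96] F stand [ 0.45  0.16 -0.09] sd [0.41 0.6  0.45] M [-0.019  0.461  0.007]
theta (np.float64(0.003274769016215049), np.float64(0.2358037464118943))
0.030226109080771307
```

Call:
servo_tool:
  targets:
    - [248,[0,0,0],[0,0,0]]
    - [244,[0,0,0],[0,0,0]]
    - [240,[0,0,0],[0,0,0]]
    - [236,[0,0,0],[0,0,0]]
    - [232,[0,0,0],[0,0,0]]
    - [228,[0,0,0],[0,0,0]]
    - [223,[0,0,0],[0,0,0]]
    - [218,[0,0,0],[0,0,0]]
    - [210,[0,0,0],[0,0,0]]
    - [200,[0,0,0],[0,0,0]]
    - [185,[0,0,0],[0,0,0]]
    - [170,[0,0,0],[0,0,0]]

```text
time_s: 40.43
tool_pos: [0.5476, 0.1733, 0.0811]
ee_rot: [-0.304, 0.53, 0.687, -0.394]
contact_force: [0.5, -0.2, 0.4]
opening: 0.332
```

```bash
python3 obs.py 8 o13s;  python3 fz.py
```

```text
t 40.433 bail [  -0.6   -0.3 -168.9] F [ 0.5  -0.16  0.38]
40.433 0.009 0.19 | 40.533 0.041 0.23 | 40.633 0.012 0.26 | 40.733 -0.04 0.28 | 40.833 -0.031 0.32 | 40.933 -0.015 0.21 | 41.033 -0.028 0.26 | 41.133 -0.018 0.21 | 
t 41.53 bail [  -0.65   -0.33 -168.95] F stand [-0.14 -0.35  0.04] sd [0.44 0.32 0.47] M [-0.01   0.443 -0.007]
theta (np.float64(0.022111837616346865), np.float64(0.2918437550614006))
```

View pics/o13s.png

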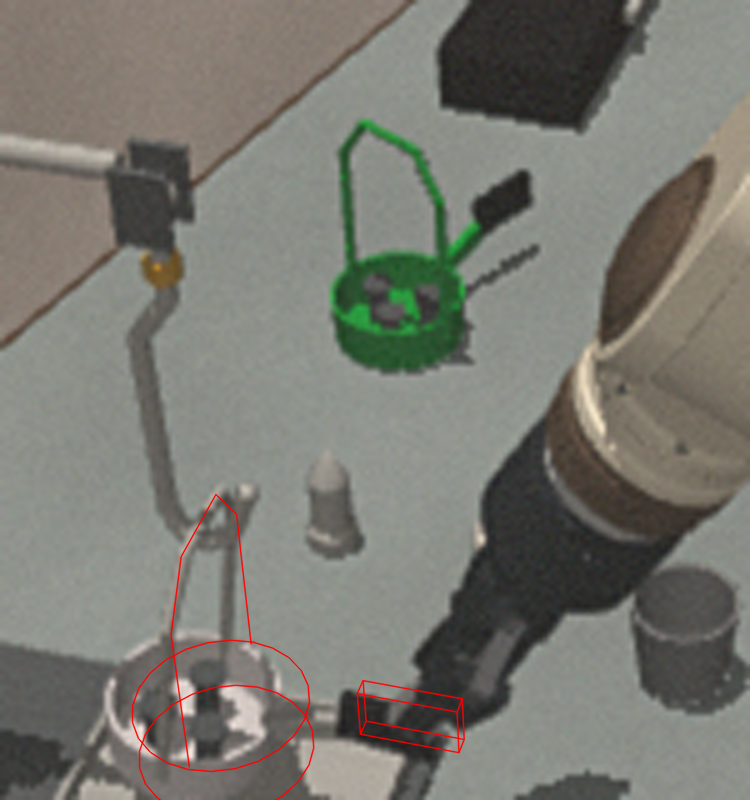

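```bash
cat > sw.py <<'E'
from hk import *
import sys
n=int(sys.argv[1]); fr=[];th=[];ts=[]
for i in range(n):
    t=read_state()['time_s']; S=cams.snapshot('side'); fr.append(S['pixels'].copy()); ts.append(t)
    m=finder.cut_out(S,'hook'); th.append(theta(S,m[0]['pixels'],3.5)[0] if m and m[0]['pixels'].sum()<700 else np.nan)
# track pan patch offline
g=[cv2.cvtColor(f,cv2.COLOR_RGB2GRAY) for f in fr]
u,v=proj(S,TB()(np.array([0,0,.02])))[0]
def trk(u,v,h):
    u,v=int(u),int(v); T=g[0][v-h:v+h,u-h:u+h]; o=[]
    for k in g:
        W=k[v-h-14:v+h+14,u-h-14:u+h+14]; r=cv2.matchTemplate(W,T,cv2.TM_CCOEFF_NORMED); _,c,_,l=cv2.minMaxLoc(r)
        x,y=l; 
        if 0<x<r.shape[1]-1: a,b,d=r[y,x-1],r[y,x],r[y,x+1]; sx=x+.5*(a-d)/(a-2*b+d)
        else: sx=x
        if 0<y<r.shape[0]-1: a,b,d=r[y-1,x],r[y,x],r[y+1,x]; sy=y+.5*(a-d)/(a-2*b+d)
        else: sy=y
        o.append((sx-14,sy-14))
    return np.array(o)
a=trk(u,v,12)
for t,h,p in zip(ts,th,a): print(round(t,2),'th',round(h,3),'pan d',p.round(1))
save(S,sys.argv[2],cv2.resize(fr[-1][160:320,190:340],None,fx=5,fy=5,interpolation=cv2.INTER_CUBIC))
E
python3 sw.py 16 p14
```

```text
41.58 th 0.02 pan d [0. 0.]
41.68 th -0.001 pan d [2.5 0.5]
41.78 th -0.024 pan d [5.  0.8]
41.88 th -0.899 pan d [6.7 0.8]
41.98 th -0.033 pan d [6.7 0.7]
42.08 th -0.02 pan d [5.  0.6]
42.18 th 0.002 pan d [2.6 0.3]
42.28 th 0.02 pan d [ 0.1 -0.1]
42.38 th 0.03 pan d [-1.5 -0.4]
42.48 th 0.031 pan d [-1.7 -0.6]
42.58 th nan pan d [-0.3 -0.3]
42.68 th 0.001 pan d [ 1.9 -0. ]
42.78 th -0.019 pan d [4.3 0.4]
42.88 th -0.029 pan d [6.  0.9]
42.98 th -0.033 pan d [6.4 1. ]
43.08 th -0.025 pan d [5.3 0.9]
```

View pics/p14.png

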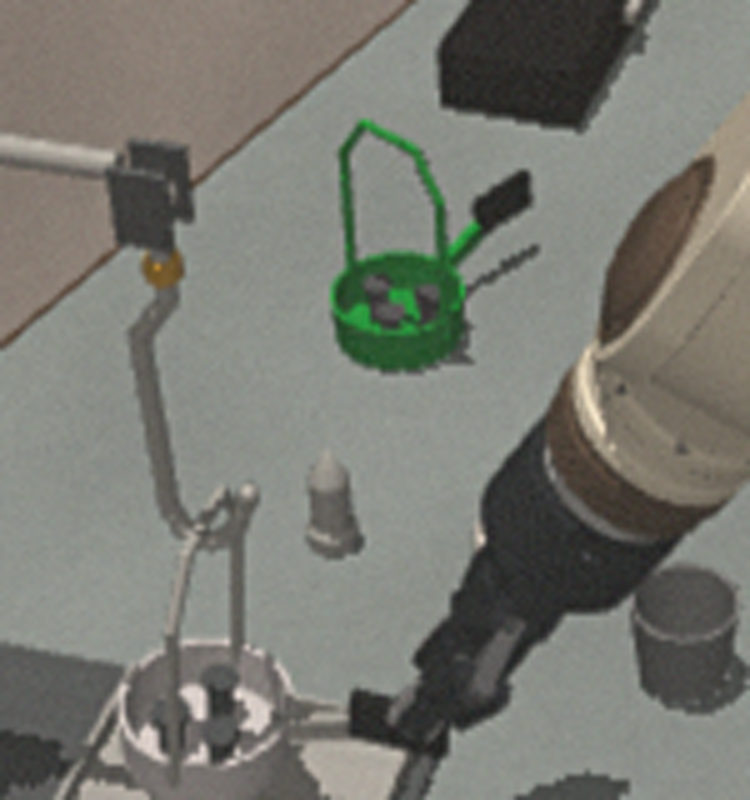

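Call:
servo_tool:
  targets:
    - [170,[0,-0.5,0],[0,0,0]]
    - [170,[0,-1.5,0],[0,0,0]]
    - [170,[0,-3,0],[0,0,0]]
    - [170,[0,-4.5,0],[0,0,0]]
    - [170,[0,-5.5,0],[0,0,0]]
    - [255,[0,-6.1,1.1],[0,0,0]]
    - [255,[0,-6.75,2.17],[0,0,0]]
    - [255,[0,-6.3,2.5],[0,0,0]]
    - [255,[0,-5.5,2.9],[0,0,0]]
    - [255,[0,-4.5,3.5],[0,0,0]]
    - [255,[0,-3.7,3.95],[0,0,0]]
    - [255,[0,-3.5,4.1],[0,0,0]]

```text
time_s: 44.18
tool_pos: [0.4954, 0.1595, 0.0872]
ee_rot: [-0.305, 0.529, 0.686, -0.396]
contact_force: [-0.1, -0.1, -0.1]
opening: 0.003
```

```bash
python3 sw.py 11 p15
```

```text
44.18 th -0.012 pan d [0.1 0. ]
44.28 th 0.008 pan d [-1.9 -0.1]
44.38 th 0.023 pan d [-3.8 -0. ]
44.48 th 0.03 pan d [-5.   0.1]
44.58 th 0.026 pan d [-4.8  0.3]
44.68 th 0.013 pan d [-3.2  0.3]
44.78 th -0.008 pan d [-1.1  0.3]
44.88 th -0.024 pan d [0.8 0.2]
44.98 th -0.03 pan d [2. 0.]
45.08 th -0.028 pan d [1.9 0.1]
45.18 th nan pan d [0.5 0.2]
```

View pics/p15.png

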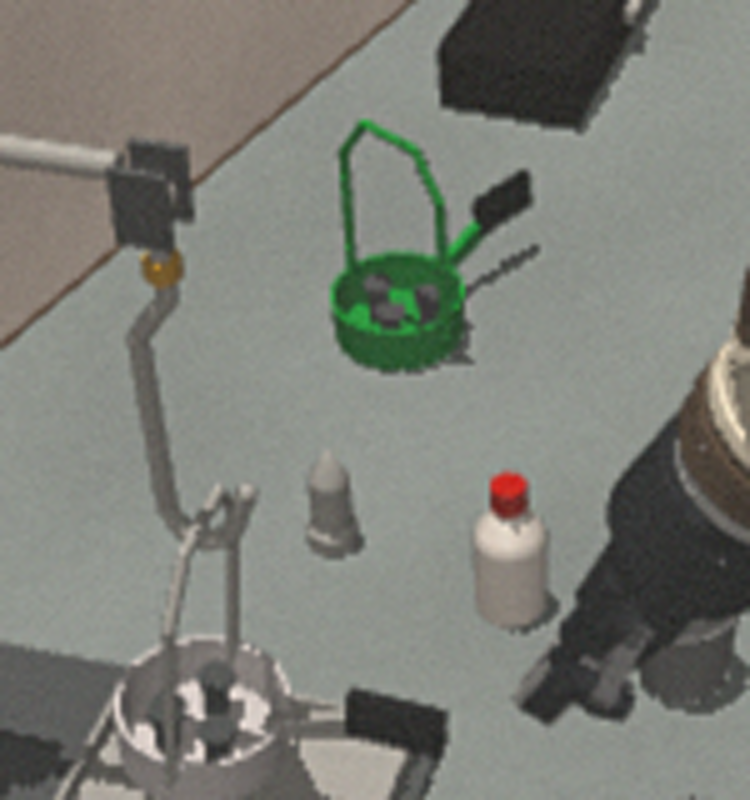

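Run:
```python
from hk import *
p,r,s=pose(); print(p,s['time_s'])
S=cams.snapshot('side')
Q=R.from_euler('z',YAW,degrees=True).as_matrix()
h=[Q@np.array([.0015+a,.004,b-.31])+[PX,PY,.36] for a,b in((-.114,.032),(-.114,.058))]
for X in [p,p+Q@[.0095,0,.0055]]+h: print(((proj(S,X)[0]-[190,160])*5).round(0))
print('tcp stand',(Q.T@(p-[PX,PY,.36])).round(4))
f=Q[:,0]; print(r.T@f, r.T@[0,0,1], r.T@Q[:,1])
```

```text
[0.4963165  0.15982244 0.09059133] 45.2833
[503. 740.]
[482. 728.]
[452. 752.]
[450. 711.]
tcp stand [-0.1352 -0.0004 -0.2694]
[-6.69039720e-05  5.04744908e-01 -8.63268541e-01] [-4.04766780e-04 -8.63268486e-01 -5.04744844e-01] [ 9.99999916e-01 -3.15652993e-04 -2.62060062e-04]
```

Run:
```python
from hk import *
S=cams.snapshot('side'); p,r,s=pose()
a,b,c,d=270,330,250,330
im=cv2.resize(S['pixels'][a:b,c:d],None,fx=9,fy=9,interpolation=cv2.INTER_CUBIC)
u=(proj(S,p)[0]-[c,a])*9; cv2.circle(im,(int(u[0]),int(u[1])),5,(255,0,0),1); save(S,'p16',im)
```

```text
(no output)
```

View pics/p16.png

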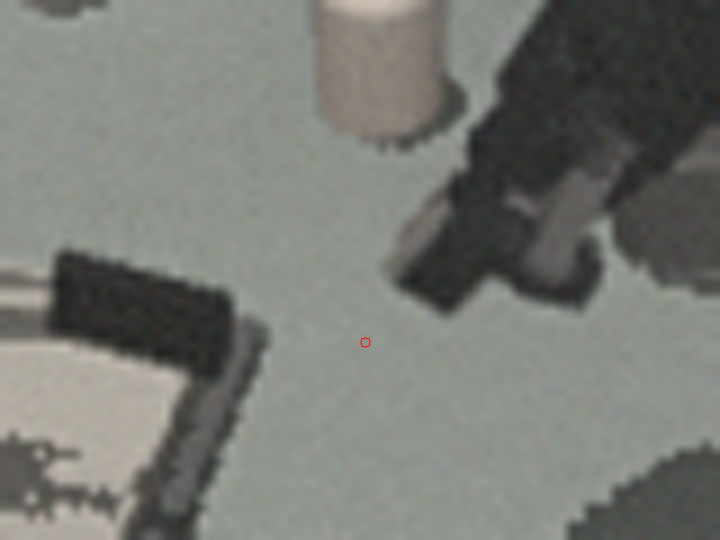

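Run:
```python
from hk import *
p,r,s=pose(); print(s['opening'],s['time_s'])
W=cams.snapshot('wrist'); save(W,'w17'); print(proj(W,p,(p,r)), proj(W,p-r[:,1]*.019,(p,r)))
```

```text
-0.0004892750522573757 45.3833
[[317.19398063 231.64898809]] [[317.02457445 245.70842526]]
```

View pics/w17.png

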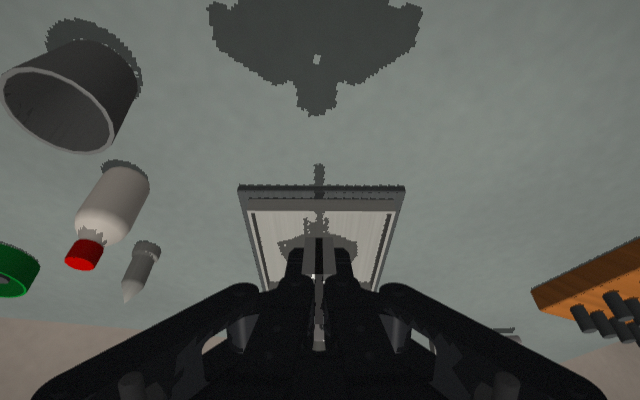

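Run:
```python
from hk import *
import pickle
S,T=pickle.load(open('cams.pkl','rb'))
for n,u,y in [('front',(390,270),.01),('low',(450,312),.01),('padtop',(440,190),.01),('hrt',(232,292),.004),('hrb',(215,375),.004),('hft',(60,250),.004)]:
    print(n,plane(S,np.array([[u[0]/9+250-.4,u[1]/9+270-.4]]),y).round(1))
```

```text
front [[-144.2 -229.7]]
low [[-158.9 -240.4]]
padtop [[-157.  -199.6]]
hrt [[-101.9 -254.3]]
hrb [[ -96.2 -285.5]]
hft [[ -57.9 -250.7]]
```

Call:
servo_tool:
  targets:
    - [255,[0,0.7,0],[0,0,0]]
    - [255,[0,1.7,0],[0,0,0]]
    - [255,[0,2.8,0],[0,0,0]]
    - [255,[0,3.5,0],[0,0,0]]
    - [255,[0,3.7,0],[0,0,0]]
    - [255,[0,3.72,-0.03],[0,0,0]]
    - [255,[0,3.74,-0.06],[0,0,0]]
    - [255,[0,3.76,-0.09],[0,0,0]]
    - [255,[0,3.77,-0.12],[0,0,0]]
    - [255,[0,3.79,-0.15],[0,0,0]]
    - [255,[0,3.81,-0.18],[0,0,0]]
    - [255,[0,3.82,-0.2],[0,0,0]]

```text
time_s: 46.43
tool_pos: [0.5167, 0.1652, 0.0588]
ee_rot: [-0.304, 0.53, 0.687, -0.394]
contact_force: [0.0, 0.1, -0.9]
opening: -0.003
```

Run:
```python
from hk import *
o=[]
for i in range(10):
    t=read_state()['time_s'];S=cams.snapshot('side'); o.append((t,S['pixels'].copy()))
g=np.vstack([np.hstack([cv2.resize(k[270:330,250:320],None,fx=5,fy=5,interpolation=cv2.INTER_CUBIC) for t,k in r]) for r in (o[0:6:3],o[6::3])])
cv2.putText(g,str([round(o[i][0],2) for i in(0,3,6,9)]),(5,15),0,.5,(255,0,0)); save(S,'p18',g)
```

```text
(no output)
```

View pics/p18.png

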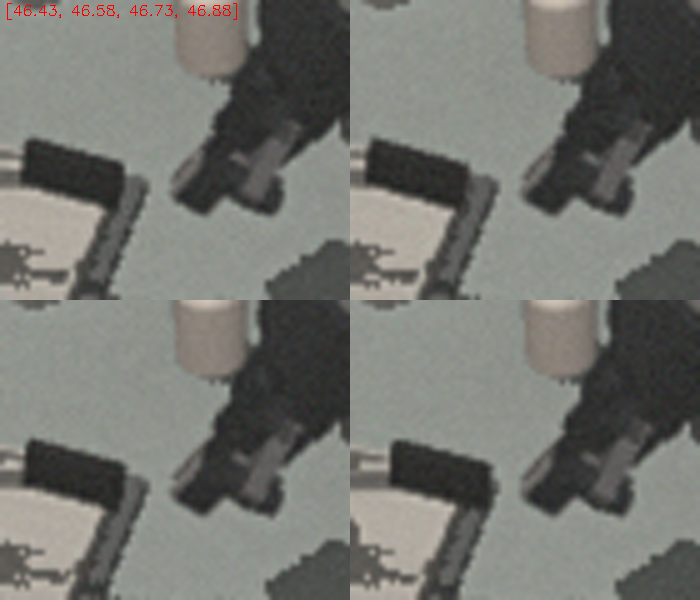

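Call:
servo_tool:
  targets:
    - [255,[0,0.15,-0.12],[0,0,0]]
    - [255,[0,0.35,-0.28],[0,0,0]]
    - [255,[0,0.55,-0.45],[0,0,0]]
    - [255,[0,0.66,-0.54],[0,0,0]]
    - [255,[0,0.68,-0.575],[0,0,0]]
    - [255,[0,0.7,-0.61],[0,0,0]]
    - [255,[0,0.72,-0.645],[0,0,0]]
    - [255,[0,0.74,-0.68],[0,0,0]]
    - [255,[0,0.76,-0.715],[0,0,0]]
    - [255,[0,0.78,-0.75],[0,0,0]]
    - [255,[0,0.8,-0.785],[0,0,0]]
    - [255,[0,0.82,-0.82],[0,0,0]]

```text
time_s: 47.93
tool_pos: [0.5275, 0.168, 0.0557]
ee_rot: [-0.304, 0.53, 0.687, -0.394]
contact_force: [-0.2, 1.0, 0.4]
opening: -0.004
```

Call:
servo_tool:
  targets:
    - [255,[0,0.02,-0.035],[0,0,0]]
    - [255,[0,0.04,-0.07],[0,0,0]]
    - [255,[0,0.06,-0.105],[0,0,0]]
    - [255,[0,0.08,-0.14],[0,0,0]]
    - [255,[0,0.1,-0.175],[0,0,0]]
    - [255,[0,0.12,-0.21],[0,0,0]]
    - [255,[0,0.14,-0.245],[0,0,0]]
    - [255,[0,0.16,-0.28],[0,0,0]]
    - [255,[0,0.18,-0.315],[0,0,0]]
    - [255,[0,0.2,-0.35],[0,0,0]]
    - [255,[0,0.22,-0.385],[0,0,0]]
    - [255,[0,0.24,-0.42],[0,0,0]]

```text
time_s: 48.93
tool_pos: [0.5323, 0.1692, 0.0558]
ee_rot: [-0.304, 0.53, 0.687, -0.394]
contact_force: [-0.2, -0.5, -0.6]
opening: 0.0
```

```bash
python3 sw.py 10 p19
```

```text
48.93 th 0.014 pan d [0. 0.]
49.03 th 0.017 pan d [-0.6 -0.1]
49.13 th 0.015 pan d [-0.5 -0. ]
49.23 th 0.009 pan d [0.1 0. ]
49.33 th -0.002 pan d [1.3 0.2]
49.43 th -0.003 pan d [1.5 0.3]
49.53 th nan pan d [0.8 0.1]
49.63 th 0.01 pan d [0.2 0. ]
49.73 th 0.01 pan d [0.1 0. ]
49.83 th 0.008 pan d [0.3 0. ]
```

View pics/p19.png

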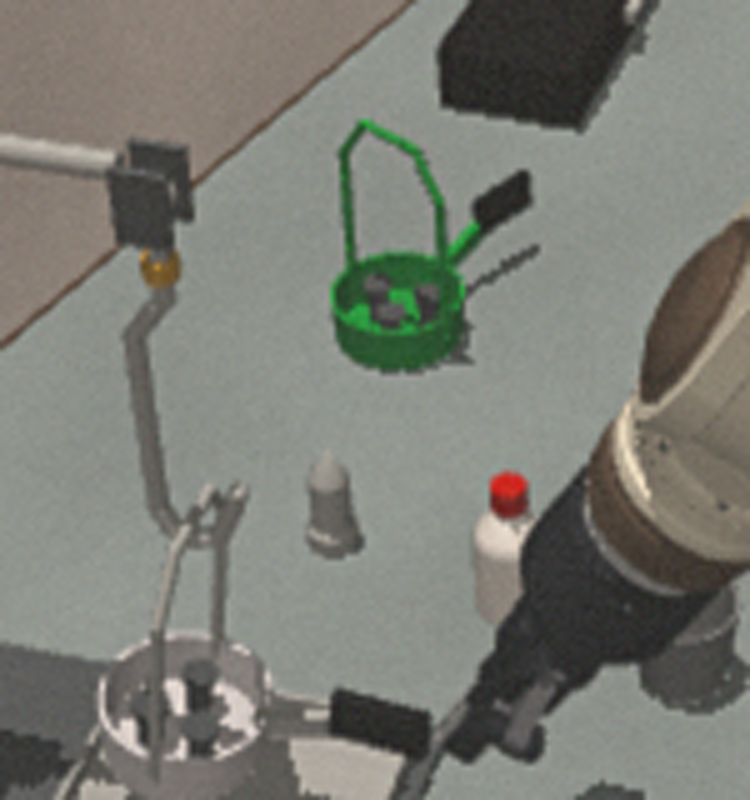

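Call:
servo_tool:
  targets:
    - [255,[0,0.015,-0.025],[0,0,0]]
    - [255,[0,0.03,-0.05],[0,0,0]]
    - [255,[0,0.045,-0.08],[0,0,0]]
    - [255,[0,0.06,-0.1],[0,0,0]]
    - [255,[0,0.075,-0.13],[0,0,0]]
    - [255,[0,0.08,-0.14],[0,0,0]]
    - [255,[0,0.08,-0.14],[0,0,0]]
    - [255,[0,0.08,-0.14],[0,0,0]]
    - [255,[0,0.08,-0.14],[0,0,0]]
    - [255,[0,0.08,-0.14],[0,0,0]]

```text
time_s: 50.77
tool_pos: [0.5337, 0.1697, 0.0558]
ee_rot: [-0.304, 0.53, 0.687, -0.394]
contact_force: [0.6, -0.9, -0.2]
opening: 0.002
```

```bash
python3 sw.py 6 p20
```

```text
50.77 th 0.006 pan d [0.1 0. ]
50.87 th 0.005 pan d [0.1 0. ]
50.97 th 0.004 pan d [0.2 0.1]
51.07 th 0.002 pan d [0.5 0.1]
51.17 th 0.003 pan d [0.2 0.1]
51.27 th 0.005 pan d [0.2 0.1]
```

Call:
servo_tool:
  targets:
    - [255,[0,-0.012,0.022],[0,0,0]]
    - [255,[0,-0.025,0.043],[0,0,0]]
    - [255,[0,-0.037,0.065],[0,0,0]]
    - [255,[0,-0.05,0.086],[0,0,0]]
    - [255,[0,-0.063,0.108],[0,0,0]]
    - [255,[0,-0.075,0.13],[0,0,0]]
    - [255,[0,-0.088,0.15],[0,0,0]]
    - [255,[0,-0.1,0.172],[0,0,0]]
    - [255,[0,-0.113,0.194],[0,0,0]]
    - [255,[0,-0.125,0.215],[0,0,0]]
    - [255,[0,-0.138,0.237],[0,0,0]]
    - [255,[0,-0.15,0.26],[0,0,0]]

```text
time_s: 52.37
tool_pos: [0.5309, 0.1689, 0.0558]
ee_rot: [-0.304, 0.53, 0.687, -0.394]
contact_force: [-0.9, -0.2, 0.5]
opening: -0.0
```

Call:
servo_tool:
  targets:
    - [255,[0,-0.015,0.026],[0,0,0]]
    - [255,[0,-0.03,0.052],[0,0,0]]
    - [255,[0,-0.045,0.078],[0,0,0]]
    - [255,[0,-0.06,0.104],[0,0,0]]
    - [255,[0,-0.075,0.13],[0,0,0]]
    - [255,[0,-0.09,0.156],[0,0,0]]
    - [255,[0,-0.105,0.18],[0,0,0]]
    - [255,[0,-0.13,0.22],[0,0,0]]
    - [255,[0,-0.16,0.28],[0,0,0]]
    - [255,[0,-0.2,0.35],[0,0,0]]
    - [255,[0,-0.3,0.52],[0,0,0]]
    - [255,[0,-0.4,0.7],[0,0,0]]

```text
time_s: 53.37
tool_pos: [0.5228, 0.1668, 0.0556]
ee_rot: [-0.304, 0.53, 0.687, -0.394]
contact_force: [-0.1, 0.6, -0.3]
opening: -0.001
```

```bash
python3 sw.py 10 p21
```

```text
53.37 th -0.0 pan d [-0.  0.]
53.47 th -0.002 pan d [-0.  0.]
53.57 th 0.002 pan d [-0.  0.]
53.67 th 0.001 pan d [-0.  0.]
53.77 th 0.001 pan d [-0.  0.]
53.87 th 0.001 pan d [-0.  0.]
53.97 th 0.0 pan d [-0.1  0. ]
54.07 th 0.001 pan d [-0.1  0. ]
54.17 th 0.0 pan d [-0.1  0. ]
54.27 th -0.002 pan d [-0.  0.]
```

View pics/p21.png

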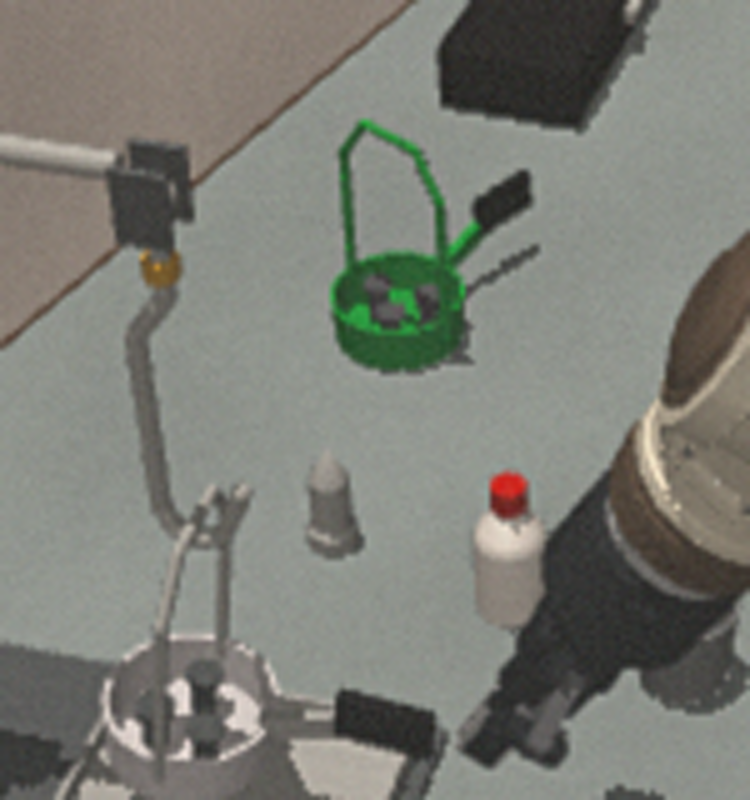

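Call:
servo_tool:
  targets:
    - [255,[0,-0.3,0.3],[0,0,0]]
    - [255,[0,-1,1],[0,0,0]]
    - [255,[0,-2,2],[0,0,0]]
    - [255,[0,-3,3],[0,0,0]]
    - [255,[0,-4,4],[0,0,0]]
    - [255,[0,-4.5,4.5],[0,0,0]]
    - [255,[0,-4.5,4.5],[0,0,0]]

```text
time_s: 54.95
tool_pos: [0.463, 0.1511, 0.0727]
ee_rot: [-0.303, 0.53, 0.687, -0.394]
contact_force: [0.3, -0.0, 0.6]
opening: 0.002
```

```bash
python3 - <<'E'
from hk import *
S=cams.snapshot('side')
X=np.array([(0,.0385,.112),(0,.02,.14),(0,-.02,.14),(0,-.0385,.112),(-.068,.004,.058),(-.114,.004,.058),(-.114,.004,.032)])
uv=np.array([(157,637),(180,545),(211,490),(229,522),(337,690),(435,712),(428,755)])/5+[190,160]-.4
Q=R.from_euler('z',YAW,degrees=True).as_matrix()
def TT(a): 
    P=R.from_euler('y',a[2],degrees=True).as_matrix(); return lambda x: Q@(P@(np.array(x)-[0,0,.14])+[a[0],0,a[1]])+[PX,PY,.36]
f=lambda a:(proj(S,np.array([TT(a)(x) for x in X]))-uv).ravel()
s=least_squares(f,[0,-.169,0],loss='soft_l1'); print(s.x,s.fun.round(1))
draw(S,basket(),TT(s.x),(160,330,190,340),4.5,'o22s')
t=read_state(); print(t['time_s'],t['tool_pos'])
E
python3 sw.py 4 p22
```

```text
[ 1.32493172e-03 -1.65408916e-01 -4.98146433e+00] [ 0.5 -2.  -1.   1.  -0.2 -0.4 -0.6 -3.1 -0.1  0.6  0.2  1.2  1.1  0.5]
55.0 [0.46366425 0.15132687 0.07250964]
55.0 th -0.0 pan d [-0.  0.]
55.1 th 0.0 pan d [-0.  0.]
55.2 th 0.0 pan d [-0.  0.]
55.3 th -0.001 pan d [-0.  0.]
```

View pics/o22s.png

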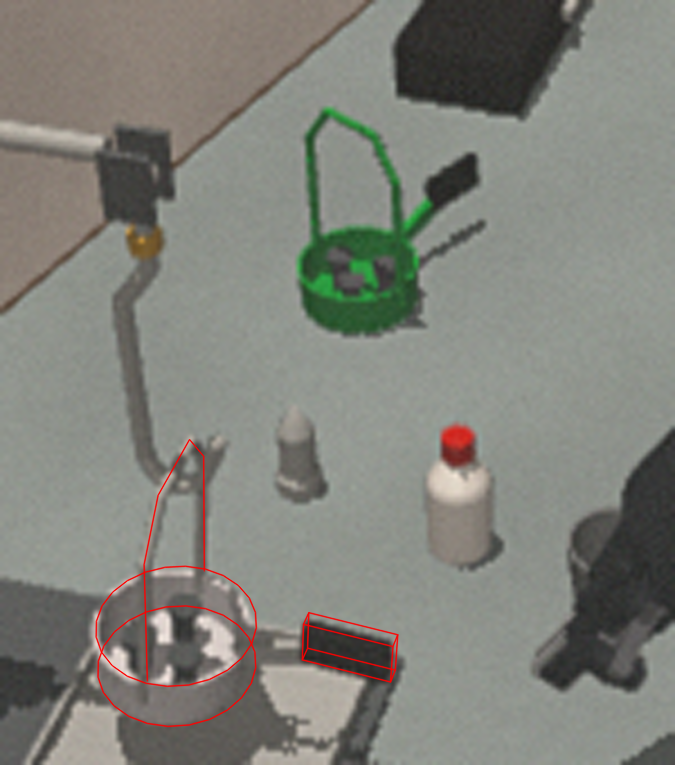

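```bash
python3 -c "
from h import *
print(job.hand_in()); print(read_state()['time_s'])"
```

```text
the job is handed in; nothing more can be done
None
the job is handed in; nothing more can be done
```

The basket is hanging by its bail on the drain stand's hook over the tray. I handed the job in at about 55 s of the 72 s allowed. The one check that isn't clean is level: it hangs about 4–5° off.

- **Steadying:** I gripped the grey basket by its handle and moved the bail slowly against the swinging hook's shank. The swing fell from ±0.22 rad to nothing, and the hook then stayed at 0.044 rad for about 0.8 s, resting lightly on the bail.
- **Hanging:** I lowered the bail along the shank and felt for the bottom of the hook, which was about 5 mm above nominal. The hook took the full weight before I opened the fingers: the wrist's vertical force went from about −2.1 N to 0.
- **After release:** The basket first swung about ±0.03 rad at the hook. I stopped this with the closed fingertips lightly behind the handle, then drew them back slowly and moved the arm clear.

**Last checks:**
- **Stillness:** The hook was within 0.002 rad of straight down and the pan's movement in the picture was at most 0.1 pixel. The robot was touching nothing.
- **Level:** Fitting the basket's outline to the side picture gave a tilt of about 4–5°, handle side low, good to only a degree or so. I took this as its natural hang and left it.
- **Force on the hook:** Wrist readings at the end of moves showed no push near 8 N. They are spot readings with about 0.5 N of noise, so very short peaks were not measured.
- **Other objects:** I never steered the arm or basket into the bottle, pot or lathe centre. The bottle and centre look unmoved in the last side picture; the pot is mostly hidden behind the arm there, and I did not re-measure any of them.

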